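Go-gauge two tube-adapter sleeves and sort them

ROBOT

A 6-joint arm with a two-finger parallel gripper is mounted at the origin on a cart in front of the work surface, level with it; the furniture and walls round the work are solid. World frame = base frame: x ahead of the robot, y to its left, z up, the work surface at z = 0. Lengths are in m, angles in rad, forces in N, time in s.
With the tool pointing down it reaches from about 0.35 to 0.975 m from the base axis. Payload 4.9 kg.
Tool frame: the origin (TCP) lies midway between the tips of the shut fingers; the grasp point (between the pads) lies 19 mm behind it; z points along the fingers, y is the direction in which the jaws open and shut (so a half turn about z gives the same grasp; the last joint's range is limited). The gripper opens to 85 mm and grips with 20 to 120 N. Pads are 22 mm wide; open, the fingers measure 114 mm over their backs; the gripper's body (76 mm by 85 mm) begins 54 mm behind the grasp point. The pads swing forward as they close: fully open they stand 13 mm farther back than shut.
Start: joints at [1.08, 0.053, 1.613, -0, 1.476, -0.119], TCP at [0.227, 0.582, 0.231] pointing down, gripper open.
Joint ranges: [-3.01, 3.01], [-1.01, 2.22], [0.06, 2.58], [-1.02, 4.17], [0.09, 2.62], [-3.14, 3.14]. Speed limits (rad/s): [2.57, 2.57, 3.14, 3.14, 3.14, 3.14].

INTERFACE

Orientations are given as a rotation vector (axis times angle).
In Python, from station import ctrl gives the robot as it stands.
- The arm moves only by the tool jog_arm, never from a script. Its argument "steps" is a list of rows, each an object of numbers: "dx", "dy", "dz": the shift along the world's x, y, z in units of 60 mm (1.0 is 60 mm); "twist": the turn about the world's z in units of 10 degrees (1.0 is 10 degrees). A call has 1 to 5 rows; each row is the pose to reach, as a shift and turn from the pose measured when the call began; what a row does not reach only later rows make up. A row lasts 1/8 s, in which the tool goes at most 62.5 mm and 10.7 degrees, less where a joint would pass 70% of its speed; a pose out of reach is approached as far as the arm can. A call with a gripper value outside its range is refused whole. "gripper" is the closure in counts, from 0 (fully open) to 255 (shut), set as the call begins (left out, the last holds). The fingers move at their own pace and stop on an object; "newtons" is the grip in N (left out, the last holds). Time passes only in rows, so rows that repeat a pose let the fingers close. It gives the time, the measured TCP pose, the force and the opening at its end, in the units of the state.
- ctrl.get_obs(): the state, without advancing time (a new reading comes with each control period).
- ctrl.get_image(name): name is "scene" or "top" or "wrist"; returns a dict with "frame" (384x512x3 uint8, red, green, blue), "range_z" (384x512 float32, m along the optical axis (not along the pixel's ray), 0 where there is no reading), "fx", "fy", "cx", "cy" (pixels), "extrinsics" (4x4, takes a point from camera to world coordinates). Camera axes: x right, y down, z forward; pixel columns grow to the right and rows downward; lengths in m; the calibration is good to about 2 mm. A picture is of the moment at which its call begins.
- ctrl.finish_job(): hands the job in, once; it reports no verdict.
The state is a dict: "t": time; "q": joint angles; "dq": joint speeds; "effort": joint torques, N m; "tool_pos": TCP position; "tool_rot": TCP orientation; "contact_force": force on the tool from outside, world axes, zero at the start; "wrist_torque": the same for the moment, N m; "opening": finger opening in m.
Only numpy, scipy, OpenCV 4.12 (cv2) and the standard library are available. Lean on these libraries where they do the work, as an engineer would, in place of code of your own. Each camera call takes 0.05 s, during which the arm holds its last target.

TASK

Two look-alike centrifuge adapter sleeves have to be checked on the leaning gauge pin. Take either one, keep it mouth first, slide it along the pin until it sits on the collar or stops short, hold it gently against that stop for a moment without forcing it, then stand it upright, mouth down, in the square tray if it went fully home or in the round dish if it stopped short; put it away like this before you take up the other sleeve, then test and sort that one the same way. Do not disturb the dropper bottle, the timer or the specimen cup.

Things in the scene. Friction and masses are not known exactly. Their poses are not given: they have to be found in the camera images.
- sleeve_a: plain grey sleeve, 30 mm diameter, 55 mm long, 50 g, standing mouth down on the worktop; blind 16 mm bore, closed upper end. Origin: centre of the mouth face; z along the sleeve to its closed end. The two look alike: one has a clear bore 50 mm deep and goes down the pin to the collar, the other is plugged by a stuck cushion 15 to 32 mm deep (it varies), and stops with its mouth 13 to 30 mm short of the collar
- sleeve_b: plain grey sleeve, 30 mm diameter, 55 mm long, 50 g, standing mouth down on the worktop; blind 16 mm bore, closed upper end. Origin: centre of the mouth face; z along the sleeve to its closed end. The two look alike: one has a clear bore 50 mm deep and goes down the pin to the collar, the other is plugged by a stuck cushion 15 to 32 mm deep (it varies), and stops with its mouth 13 to 30 mm short of the collar
- gauge_pin: gauge pin, 13 mm diameter, half-ball end, 45 mm long above a round collar (38 mm diameter, 6 mm thick); leans 30 degrees from vertical on a fixed stand (base plate 100 x 70 x 10 mm). Origin: on the pin's axis at the collar's upper face, 45 mm above the worktop; z runs along the pin to its free end (up, leaning towards the robot's side), y is level
- square_tray: fixed square steel tray, 110 x 110 mm outside, rim 18 mm high, walls and floor 3 mm thick. Origin: centre of its underside, on the worktop; z up
- round_dish: fixed round steel dish, 114 mm across the rim, rim 18 mm high, walls and floor 3 mm thick, flat floor of 100 mm diameter. Origin: centre of its underside, on the worktop; z up
- oil_dropper: bystander: small white dropper bottle, 26 mm diameter, 66 mm high; origin under its centre
- timer: bystander: flat white bench timer, 66 x 64 x 18 mm; origin under its centre
- specimen_cup: bystander: specimen cup with a screw lid, 60 mm diameter, 66 mm high; origin under its centre

How it is judged:
On the way, in this order (a step that is already met when the one before it is completed fails the run):
1. the first sleeve taken up is slid along the pin to its stop (clear sleeve: mouth within 3 mm of the collar; jammed one: held against the pin's end, mouth 8 to 33 mm short of the collar, over 1 N) (((x of sleeve_a in the frame of gauge_pin between -0.004 and 0.004 m and y of sleeve_a in the frame of gauge_pin between -0.004 and 0.004 m and z of sleeve_a in the frame of gauge_pin between -0.004 and 0.003 m and angle between the z axis of sleeve_a and the z axis of gauge_pin, either way round below 0.12 rad) or (x of sleeve_b in the frame of gauge_pin between -0.004 and 0.004 m and y of sleeve_b in the frame of gauge_pin between -0.004 and 0.004 m and z of sleeve_b in the frame of gauge_pin between 0.008 and 0.033 m and angle between the z axis of sleeve_b and the z axis of gauge_pin, either way round below 0.12 rad and contact force between sleeve_b and gauge_pin above 1 N))), for 0.2 s.
2. with the first sleeve standing in its right tray or dish, the other is slid along the pin to its stop (same tolerances) ((((x of sleeve_a in the frame of gauge_pin between -0.004 and 0.004 m and y of sleeve_a in the frame of gauge_pin between -0.004 and 0.004 m and z of sleeve_a in the frame of gauge_pin between -0.004 and 0.003 m and angle between the z axis of sleeve_a and the z axis of gauge_pin, either way round below 0.12 rad) and (horizontal distance between sleeve_b and round_dish below 0.048 m and z of sleeve_b in the frame of round_dish between -0.002 and 0.01 m and angle between sleeve_b's own z axis and vertical below 0.15 rad and linear speed of sleeve_b below 0.02 m/s)) or ((x of sleeve_b in the frame of gauge_pin between -0.004 and 0.004 m and y of sleeve_b in the frame of gauge_pin between -0.004 and 0.004 m and z of sleeve_b in the frame of gauge_pin between 0.008 and 0.033 m and angle between the z axis of sleeve_b and the z axis of gauge_pin, either way round below 0.12 rad and contact force between sleeve_b and gauge_pin above 1 N) and (x of sleeve_a in the frame of square_tray between -0.05 and 0.05 m and y of sleeve_a in the frame of square_tray between -0.05 and 0.05 m and z of sleeve_a in the frame of square_tray between -0.002 and 0.01 m and angle between sleeve_a's own z axis and vertical below 0.15 rad and linear speed of sleeve_a below 0.02 m/s)))), for 0.2 s.
At the end, for the whole second after the job is handed in: the sleeve that went fully home stands in the square tray (axis within 50 mm of its centre both ways), the one that stopped short in the round dish (within 48 mm of its centre), each mouth down on the floor, within 0.15 rad of upright, released, at rest (x of sleeve_a in the frame of square_tray between -0.05 and 0.05 m and y of sleeve_a in the frame of square_tray between -0.05 and 0.05 m and z of sleeve_a in the frame of square_tray between -0.002 and 0.01 m and angle between each of sleeve_a, sleeve_b's own z axis and vertical below 0.15 rad and linear speed of each of sleeve_a, sleeve_b below 0.02 m/s and horizontal distance between sleeve_b and round_dish below 0.048 m and z of sleeve_b in the frame of round_dish between -0.002 and 0.01 m); the robot touches nothing.
It fails at once if a sleeve is forced on the gauge (over 60 N) (contact force between any of sleeve_a, sleeve_b and gauge_pin above 60 N).
It fails at once if a bystander is moved by more than 30 mm (distance of any of oil_dropper, timer, specimen_cup from where it was at the start of the episode above 0.03 m).
It also fails if it takes over 70 s, if anything falls off the work surface, if the arm or the gripper's body presses on something with over 40 N, if the wrist force passes 120 N, or if a joint passes its speed limit or range.

## Working session

There is one attempt and no reset: what is moved stays moved. The work goes in short steps, Python scripts to look and compute and a tool call to move; the robot and the scene stay as the last step left them, time stands still between calls to the robot, and variables do not carry over. Pictures are saved under pics/ and viewed, and the job is handed in when it is done.

Besides the shell and the picture viewer there is one more tool, called by a JSON object that holds its "op" and its "data". jog_arm: Moves the arm, as the interface text tells. Its arguments: {"type":"object","properties":{"steps":{"type":"array"},"gripper":{"type":"number"},"newtons":{"type":"number"}},"required":["steps"]}

```bash
ls; mkdir -p pics; cat > h.py <<'E'
import numpy as np, cv2
from station import ctrl
def snap(name,fn):
    d=ctrl.get_image(name); cv2.imwrite('pics/'+fn,d['frame'][:,:,::-1]); np.savez('pics/'+fn+'.npz',**d); return d
def pts(d):
    z=d['range_z']; v,u=np.mgrid[:z.shape[0],:z.shape[1]]
    P=np.stack([(u-d['cx'])/d['fx']*z,(v-d['cy'])/d['fy']*z,z,np.ones_like(z)],-1)
    W=P@np.array(d['extrinsics']).T
    W=W[...,:3]; W[z==0]=np.nan; return W
def proj(d,p):
    q=np.linalg.inv(d['extrinsics'])@np.append(p,1); return d['fx']*q[0]/q[2]+d['cx'],d['fy']*q[1]/q[2]+d['cy']
E
python3 - <<'E'
from h import *
print(ctrl.get_obs())
for n in ['scene','top','wrist']:
    d=snap(n,n+'0.png'); print(n,d['fx'],d['cx'],d['cy'],np.round(d['extrinsics'],3).tolist())
E
```

```text
pics
{'t': 0.0, 'q': array([ 1.08005566e+00,  5.33778570e-02,  1.61427015e+00, -3.14856202e-05,
        1.47599506e+00, -1.18983187e-01]), 'dq': array([-5.82510447e-04,  3.24958899e-04,  4.46658235e-05, -1.20459097e-03,
        2.00997425e-03,  1.05348880e-04]), 'effort': array([ 4.04828188e-04, -3.93681443e+01, -3.70176530e+01, -8.19133834e-05,
        6.91575115e-03, -1.98901887e-05]), 'tool_pos': array([0.22674066, 0.58176308, 0.23006424]), 'tool_rot': array([-5.80485243e-01, -3.08690021e+00,  3.08646774e-03]), 'contact_force': array([ 0.45174537,  0.78548259, -1.05780892]), 'wrist_torque': array([0.08367088, 0.00617428, 0.02122095]), 'opening': 0.08576544337020214}
scene 387.3405195363105 257.8040561007703 191.27066355423807 [[0.64, -0.444, 0.627, -0.004], [-0.768, -0.369, 0.523, -0.358], [-0.001, -0.816, -0.578, 0.623], [0.0, 0.0, 0.0, 1.0]]
top 406.5256291929343 257.0295457058597 194.32034548331367 [[0.005, -0.987, 0.158, 0.433], [-1.0, -0.008, -0.021, 0.17], [0.022, -0.158, -0.987, 1.062], [0.0, 0.0, 0.0, 1.0]]
wrist 266.1096494641791 254.97114618760034 191.84109575377468 [[0.363, 0.898, 0.247, 0.165], [0.932, -0.35, -0.099, 0.607], [-0.002, 0.266, -0.964, 0.373], [0.0, 0.0, 0.0, 1.0]]
```

View pics/top0.png

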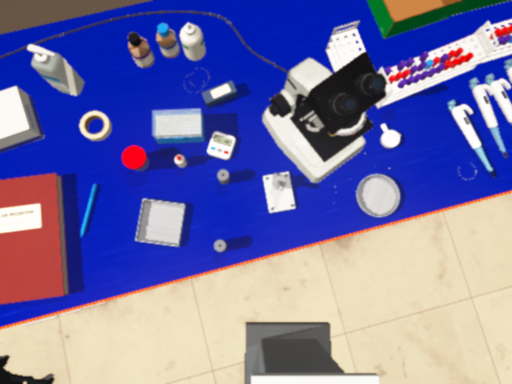

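View pics/scene0.png

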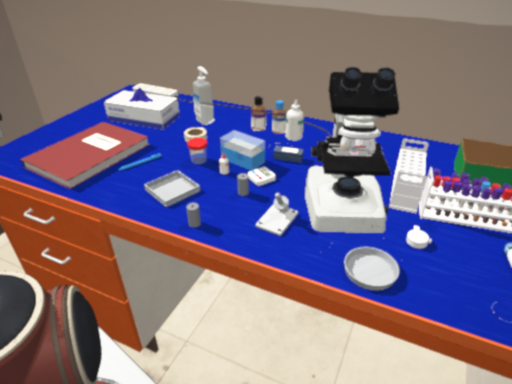

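```bash
python3 - <<'E'
from h import *
for n in ['top','scene']:
    d=dict(np.load(f'pics/{n}0.png.npz')); W=pts(d)
    print(n,'tcp',proj(d,[.227,.582,.23]))
    g=d['frame']
    P={'top':dict(sa=(224,176),sb=(220,245),pin=(281,184),tray=(162,222),dish=(378,195),drop=(180,160),timer=(221,146),cup=(134,157),table=(250,220)),
       'scene':dict(sa=(243,178),sb=(193,208),pin=(283,200),tray=(172,188),dish=(372,265),drop=(224,160),timer=(262,176),cup=(198,148),table=(230,230))}[n]
    for k,(u,v) in P.items(): print(k,W[v,u].round(4))
d=dict(np.load('pics/top0.png.npz'))
im=d['frame'][100:280,110:430,::-1]; cv2.imwrite('pics/topc.png',cv2.resize(im,None,fx=2.5,fy=2.5,interpolation=cv2.INTER_CUBIC))
d=dict(np.load('pics/scene0.png.npz'))
im=d['frame'][130:300,130:420,::-1]; cv2.imwrite('pics/scenec.png',cv2.resize(im,None,fx=2.7,fy=2.7,interpolation=cv2.INTER_CUBIC))
E
```

```text
top tcp (np.float64(32.53114313890771), np.float64(367.2664044623804))
sa [0.6409 0.2324 0.0547]
sb [0.468  0.2393 0.0526]
pin [0.6181 0.0899 0.0735]
tray [0.5279 0.3936 0.0062]
dish [ 0.6041 -0.1745  0.0008]
drop [0.6812 0.3444 0.0547]
timer [0.7296 0.244  0.017 ]
cup [0.6854 0.4578 0.0644]
table [0.535  0.1657 0.0018]
scene tcp (np.float64(0.2428905983954337), np.float64(133.66276347536592))
sa [0.6346 0.2257 0.0554]
sb [0.4609 0.2317 0.0547]
pin [0.631  0.0896 0.049 ]
tray [0.5292 0.4009 0.0015]
dish [ 0.6143 -0.167   0.0037]
drop [0.6802 0.3404 0.0469]
timer [0.7207 0.2304 0.0168]
cup [0.6669 0.4347 0.0589]
table [ 0.5047  0.1546 -0.0012]
```

View pics/topc.png

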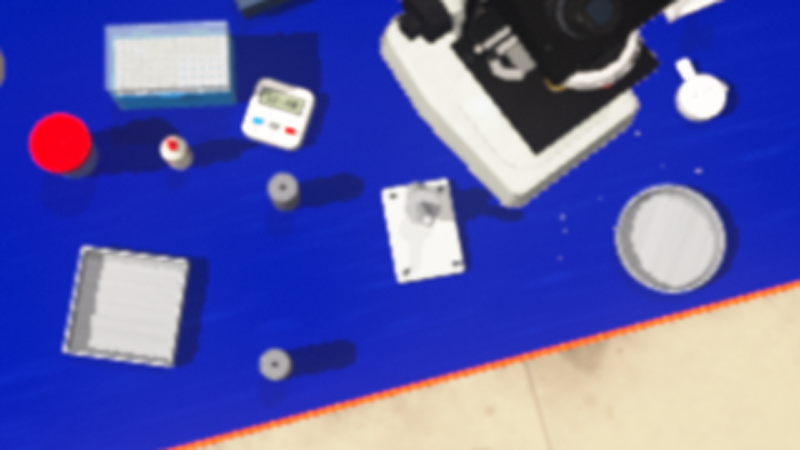

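View pics/scenec.png

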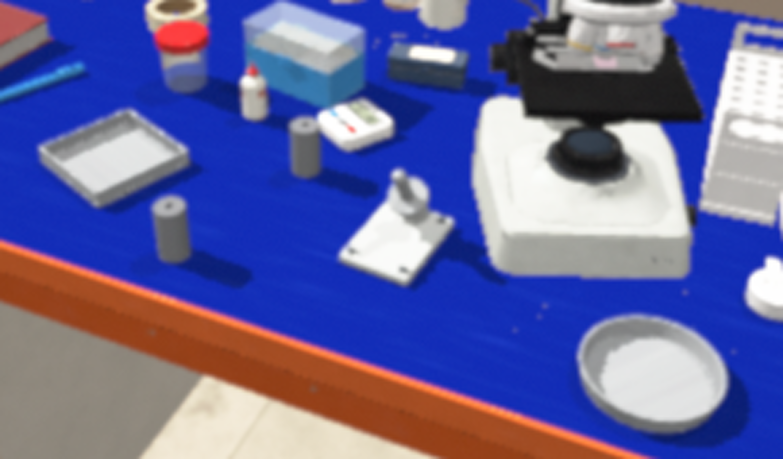

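View pics/wrist0.png

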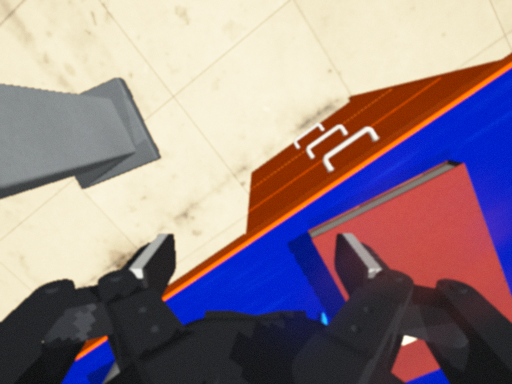

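```bash
cat >> h.py <<'E'
def cast(d,u,v,h):
    E=np.array(d['extrinsics']); r=E[:3,:3]@np.array([(u-d['cx'])/d['fx'],(v-d['cy'])/d['fy'],1]); o=E[:3,3]
    return o+r*(h-o[2])/r[2]
E
python3 - <<'E'
from h import *
d=dict(np.load('pics/top0.png.npz')); W=pts(d); f=d['frame'].astype(int)
hsv=cv2.cvtColor(d['frame'],cv2.COLOR_RGB2HSV)
nb=~((hsv[...,1]>150)&(hsv[...,0]>100)&(hsv[...,0]<135)&(hsv[...,2]>60))
dark=hsv[...,2]<70
m=(hsv[...,1]<80).astype(np.uint8)
n,l,s,c=cv2.connectedComponentsWithStats(m)
for i in range(1,n):
    if s[i,4]>60 and 100<c[i,0]<430 and 120<c[i,1]<270: print(i,s[i],c[i].round(1))
# plate
l0=l[197,285]; mm=(l==l0).astype(np.uint8)
Z=W[...,2]
for nm,box,h in [('plate',(255,165,305,220),.01)]:
    x0,y0,x1,y1=box; k=np.zeros_like(mm);k[y0:y1,x0:x1]=1
    k=k*m; k[np.nan_to_num(Z)>.02]=0
    cs,_=cv2.findContours(k,cv2.RETR_EXTERNAL,cv2.CHAIN_APPROX_NONE); cc=max(cs,key=cv2.contourArea)
    P=np.array([cast(d,u,v,h)[:2] for u,v in cc[:,0]],np.float32)
    r=cv2.minAreaRect(P*1000); print(nm,r)
for nm,(u0,u1,v0,v1),zl,zh in [('sa',(212,236,164,192),.05,.06),('sb',(208,232,233,257),.05,.06),('tray',(130,195,195,250),.012,.022),('dish',(350,405,170,220),.012,.022),('mic',(260,400,60,182),.03,.4)]:
    S=W[v0:v1,u0:u1].reshape(-1,3); S=S[(S[:,2]>zl)&(S[:,2]<zh)]
    r=cv2.minEnclosingCircle(S[:,:2].astype(np.float32)); print(nm,len(S),S.mean(0).round(4),S.min(0).round(3),S.max(0).round(3),r)
    if nm=='tray': print(cv2.minAreaRect((S[:,:2]*1000).astype(np.float32)))
    if nm=='mic':
        for a in np.arange(0.0,.2,.02):
            q=S[abs(S[:,1]-a)<.01]; print(round(a,2), q[:,0].min() if len(q) else None, q[q[:,0].argmin(),2] if len(q) else None)
for hl in range(2):pass
S=W[165:220,255:305].reshape(-1,3); 
for a in np.arange(.03,.1,.005):
    q=S[abs(S[:,2]-a)<.0025]; print(round(a,3),len(q),q.mean(0).round(4) if len(q) else '')
E
```

```text
59 [ 154  109   48   29 1290] [177.5 123.3]
64 [380 123  21  25 347] [389.5 136.9]
65 [207 131  29  29 597] [221.1 145. ]
70 [174 154  13  14 109] [180.1 161. ]
75 [217 170  12  13 128] [223. 176.]
76 [ 263  171   33   42 1047] [278.8 191.8]
77 [ 356  174   44   43 1486] [377.9 195.1]
80 [ 135  198   51   49 1920] [160.4 222. ]
82 [214 240  13  12 125] [219.9 245.5]
plate ((609.5392456054688, 90.36967468261719), (101.79698944091797, 72.8363037109375), 10.27027702331543)
sa 106 [0.644  0.2346 0.0553] [0.63 0.22 0.05] [0.659 0.248 0.06 ] ((0.6446784734725952, 0.23467478156089783), 0.014951168559491634)
sb 111 [0.4669 0.2388 0.0554] [0.453 0.224 0.051] [0.48  0.252 0.059] ((0.46724414825439453, 0.23914434015750885), 0.014801288023591042)
tray 238 [0.5276 0.3958 0.0177] [0.466 0.334 0.012] [0.587 0.455 0.022] ((0.5268062353134155, 0.3940458595752716), 0.07640012353658676)
((526.9495239257812, 395.41387939453125), (110.67327880859375, 110.27910614013672), 82.60775756835938)
dish 221 [ 0.6055 -0.1785  0.0169] [ 0.546 -0.225  0.012] [ 0.658 -0.113  0.022] ((0.6017743945121765, -0.1701054573
[... 250 characters left out ...]
48758418580225
0.04 0.674274018201697 0.03052733788092099
0.06 0.6954483158054336 0.04125333446590229
0.08 0.6305053268567862 0.04846685035775722
0.1 0.629410571166009 0.05387089421198121
0.12 0.6306886902238746 0.04648959068185787
0.14 0.8085767451904183 0.03224740401991699
0.16 None None
0.18 None None
0.03 12 [0.6629 0.0596 0.0294]
0.035 7 [0.6341 0.0777 0.035 ]
0.04 21 [0.6266 0.085  0.0401]
0.045 37 [0.6278 0.091  0.045 ]
0.05 51 [0.6341 0.0932 0.0501]
0.055 19 [0.6365 0.0945 0.0542]
0.06 5 [0.6236 0.0928 0.0601]
0.065 5 [0.619  0.0947 0.0656]
0.07 3 [0.618  0.0895 0.0692]
0.075 6 [0.6145 0.0892 0.0747]
0.08 9 [0.6084 0.0905 0.0805]
0.085 14 [0.6074 0.0896 0.0842]
0.09 0 
0.095 0 
0.1 0
```

{"op": "jog_arm", "data": {"steps": [{"dx": 4,"dy": -5.7,"dz": -1,"twist": 3.15},{"dx": 4,"dy": -5.7,"dz": -1,"twist": 3.15},{"dx": 4,"dy": -5.7,"dz": -1,"twist": 3.15},{"dx": 4,"dy": -5.7,"dz": -1,"twist": 3.15},{"dx": 4,"dy": -5.7,"dz": -1,"twist": 3.15}], "gripper": 60, "newtons": 25}}

```text
t: 0.78
tool_pos: [0.4003, 0.3345, 0.1871]
tool_rot: [-0.28, 3.129, -0.002]
contact_force: [1.2, 0.2, -0.1]
opening: 0.0651
```

{"op": "jog_arm", "data": {"steps": [{"dx": 1.1,"dy": -1.6,"dz": -0.4},{"dx": 1.1,"dy": -1.6,"dz": -0.4},{"dx": 1.1,"dy": -1.6,"dz": -0.4},{"dx": 1.1,"dy": -1.6,"dz": -0.4}]}}

```text
validation failed for argument at $.st...
```

```bash
python3 - <<'E'
from h import *
o=ctrl.get_obs(); print(o['t'],o['tool_pos'],o['tool_rot'],o['contact_force'])
d=snap('wrist','w1.png'); W=pts(d)
print(np.round(d['extrinsics'],3).tolist(), proj(d,[.467,.239,.055]), proj(d,[.6075,.0896,.084]))
Z=np.nan_to_num(W[...,2])
# sleeve top pts
m=(abs(Z-.055)<.004); S=W[m]; 
S=S[np.hypot(S[:,0]-.467,S[:,1]-.239)<.03]; print(len(S),cv2.minEnclosingCircle(S[:,:2].astype(np.float32)),S.mean(0))
d=dict(np.load('pics/scene0.png.npz')); W=pts(d); Z=np.nan_to_num(W[...,2])
for c in [(.467,.239),(.6445,.2345)]:
    S=W[(abs(Z-.055)<.004)]; S=S[np.hypot(S[:,0]-c[0],S[:,1]-c[1])<.03]; print(len(S),cv2.minEnclosingCircle(S[:,:2].astype(np.float32)),S.mean(0))
S=W.reshape(-1,3); S=S[(S[:,2]>.06)&(np.hypot(S[:,0]-.62,S[:,1]-.09)<.05)]; print(S.round(4)[::4])
E
```

```text
0.775 [0.40028906 0.33446187 0.18707028] [-2.80035203e-01  3.12891585e+00 -2.47983138e-03] [ 1.17166795  0.23145422 -0.08325362]
[[-0.178, 0.949, 0.262, 0.335], [0.984, 0.172, 0.046, 0.323], [-0.002, 0.266, -0.964, 0.33], [0.0, 0.0, 0.0, 1.0]] (np.float64(160.0416116307316), np.float64(226.0433815506351)) (np.float64(6.827230111574437), np.float64(328.953146061643))
533 ((0.46640828251838684, 0.2384682595729828), 0.015066644176840782) [0.46598676 0.23896029 0.05459335]
85 ((0.4624176621437073, 0.23865985870361328), 0.01654876582324505) [0.46250614 0.23720809 0.05469245]
60 ((0.63985675573349, 0.23359315097332), 0.014970391988754272) [0.63909554 0.23299497 0.05433502]
[[0.6037 0.0918 0.0844]
 [0.6018 0.0903 0.0832]
 [0.6004 0.0921 0.0802]
 [0.605  0.0837 0.0815]
 [0.603  0.085  0.0791]
 [0.5987 0.0877 0.0773]
 [0.6074 0.0822 0.075 ]
 [0.6081 0.0856 0.07  ]
 [0.6031 0.0878 0.0687]
 [0.6148 0.0843 0.0638]
 [0.611  0.0844 0.0628]]
```

View pics/w1.png

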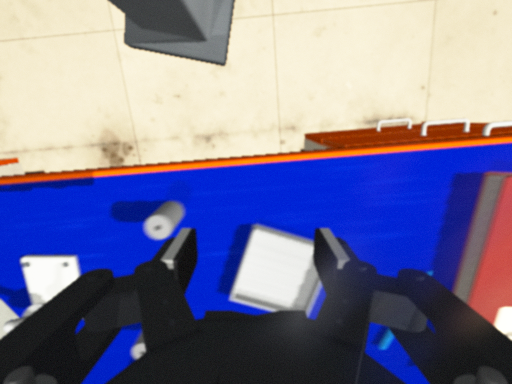

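{"op": "jog_arm", "data": {"steps": [{"dx": 1.1,"dy": -1.6,"dz": -0.4,"twist": 0},{"dx": 1.1,"dy": -1.6,"dz": -0.4,"twist": 0},{"dx": 1.1,"dy": -1.6,"dz": -0.4,"twist": 0},{"dx": 1.1,"dy": -1.6,"dz": -0.4,"twist": 0}]}}

```text
t: 1.32
tool_pos: [0.4692, 0.2329, 0.1613]
tool_rot: [0.269, -3.13, 0.011]
contact_force: [0.2, 0.6, 0.7]
opening: 0.0653
```

```bash
python3 - <<'E'
from h import *
o=ctrl.get_obs(); print(o['t'],o['tool_pos'],o['dq'])
d=snap('wrist','w2.png'); W=pts(d);Z=np.nan_to_num(W[...,2])
o=ctrl.get_obs(); print(o['t'],o['tool_pos'])
m=(abs(Z-.055)<.003); S=W[m]; 
S=S[np.hypot(S[:,0]-.467,S[:,1]-.239)<.025]; print(len(S),cv2.minEnclosingCircle(S[:,:2].astype(np.float32)),S.mean(0))
E
```

```text
1.325 [0.46918989 0.23286567 0.16131082] [ 0.03097104 -0.01048582 -0.00576433  0.00031728  0.00054184 -0.00365033]
1.375 [0.46904045 0.23350498 0.16161305]
701 ((0.46722814440727234, 0.2384239137172699), 0.014912683516740799) [0.46661392 0.23822606 0.05466793]
```

View pics/w2.png

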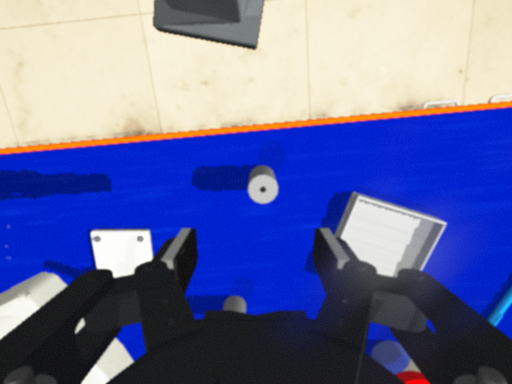

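{"op": "jog_arm", "data": {"steps": [{"dx": -0.035,"dy": 0.085,"dz": -1,"twist": 0},{"dx": -0.035,"dy": 0.085,"dz": -1.4,"twist": 0},{"dx": -0.035,"dy": 0.085,"dz": -1.4,"twist": 0},{"dx": -0.035,"dy": 0.085,"dz": -1.4,"twist": 0}]}}

```text
t: 1.88
tool_pos: [0.4676, 0.2399, 0.0793]
tool_rot: [-0.274, 3.127, -0.01]
contact_force: [-0.5, 0.2, 1.1]
opening: 0.0653
```

{"op": "jog_arm", "data": {"steps": [{"dx": -0.01,"dy": -0.02,"dz": -0.8,"twist": 0},{"dx": -0.01,"dy": -0.02,"dz": -1.0,"twist": 0},{"dx": -0.01,"dy": -0.02,"dz": -1.0,"twist": 0}]}}

```text
t: 2.25
tool_pos: [0.467, 0.2388, 0.0197]
tool_rot: [-0.274, 3.127, -0.01]
contact_force: [0.4, 0.5, -0.3]
opening: 0.0653
```

{"op": "jog_arm", "data": {"steps": [{"dx": 0,"dy": 0,"dz": 0,"twist": 0},{"dx": 0,"dy": 0,"dz": 0,"twist": 0},{"dx": 0,"dy": 0,"dz": 0,"twist": 0},{"dx": 0,"dy": 0,"dz": 0,"twist": 0},{"dx": 0,"dy": 0,"dz": 0,"twist": 0}], "gripper": 255, "newtons": 25}}

```text
t: 2.88
tool_pos: [0.4684, 0.2393, 0.0216]
tool_rot: [-0.274, 3.124, -0.009]
contact_force: [-1.3, -0.5, 6.1]
opening: 0.0287
```

{"op": "jog_arm", "data": {"steps": [{"dx": 0,"dy": 0,"dz": 1,"twist": 0},{"dx": 0.5,"dy": -0.2,"dz": 1.8,"twist": 0},{"dx": 1.4,"dy": -0.6,"dz": 1.8,"twist": 0},{"dx": 2.3,"dy": -1.0,"dz": 1.8,"twist": 0},{"dx": 2.7,"dy": -1.15,"dz": 1.8,"twist": 0}]}}

```text
t: 3.5
tool_pos: [0.6328, 0.1686, 0.1298]
tool_rot: [-0.27, 3.124, -0.01]
contact_force: [-0.7, 0.4, -0.6]
opening: 0.0289
```

{"op": "jog_arm", "data": {"steps": [{"dx": 0,"dy": 0,"dz": 0,"twist": 0},{"dx": 0,"dy": 0,"dz": 0,"twist": 0}]}}

```text
t: 3.75
tool_pos: [0.6318, 0.1687, 0.1293]
tool_rot: [-0.27, 3.125, -0.009]
contact_force: [0.3, -0.7, 0.2]
opening: 0.0291
```

```bash
python3 - <<'E'
from h import *
d=snap('wrist','w3.png'); W=pts(d);Z=np.nan_to_num(W[...,2])
o=ctrl.get_obs(); print(o['t'],o['tool_pos'],o['tool_rot'],o['contact_force'])
print(np.round(d['extrinsics'],3).tolist(), proj(d,[.6075,.0896,.084]),proj(d,[.632,.092,.045]))
E
```

```text
3.8 [0.63159332 0.16906625 0.12939724] [-0.27132893  3.12494973 -0.00926149] [-0.09823524 -0.38077895 -1.65603553]
[[-0.172, 0.948, 0.267, 0.566], [0.985, 0.167, 0.04, 0.158], [-0.007, 0.27, -0.963, 0.271], [0.0, 0.0, 0.0, 1.0]] (np.float64(151.6048614986465), np.float64(160.35044823170088)) (np.float64(169.38339716924241), np.float64(181.27432901148742))
```

View pics/w3.png

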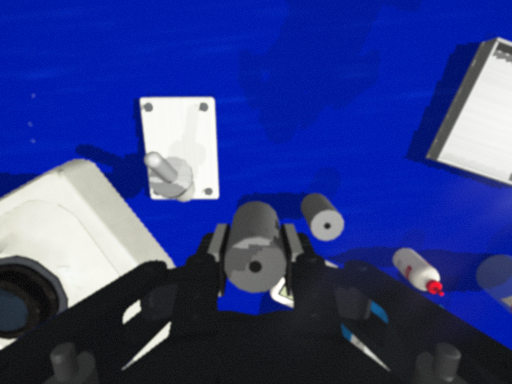

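```bash
python3 - <<'E'
from h import *
d=dict(np.load('pics/w3.png.npz')); W=pts(d);Z=np.nan_to_num(W[...,2])
im=d['frame'][85:215,120:235,::-1]; cv2.imwrite('pics/w3c.png',cv2.resize(im,None,fx=4.5,fy=4.5,interpolation=cv2.INTER_CUBIC))
# plate corners at z=.01
hsv=cv2.cvtColor(d['frame'],cv2.COLOR_RGB2HSV)
k=np.zeros(Z.shape,np.uint8); k[85:210,130:225]=(hsv[85:210,130:225,1]<90)&(Z[85:210,130:225]<.02)
cs,_=cv2.findContours(k,cv2.RETR_EXTERNAL,cv2.CHAIN_APPROX_NONE); cc=max(cs,key=cv2.contourArea)
P=np.array([cast(d,u,v,.01)[:2] for u,v in cc[:,0]],np.float32); print(cv2.minAreaRect(P*1000))
S=W[145:205,135:205].reshape(-1,3)
th=np.radians(10.3)
for a in np.arange(.034,.09,.004):
    q=S[abs(S[:,2]-a)<.002]; 
    if len(q): print(round(a,3),len(q),q.mean(0).round(4),q.min(0).round(4)[:2],q.max(0).round(4)[:2])
E
```

```text
((610.5159912109375, 90.17167663574219), (101.44974517822266, 71.14630889892578), 10.029068946838379)
0.034 15 [0.6121 0.0893 0.0355] [0.6106 0.0858] [0.6144 0.0947]
0.038 152 [0.6148 0.0945 0.0381] [0.6109 0.0829] [0.62   0.1084]
0.042 171 [0.6211 0.0986 0.0421] [0.6151 0.0732] [0.6307 0.1105]
0.046 270 [0.629  0.0947 0.0462] [0.6202 0.074 ] [0.6376 0.1106]
0.05 381 [0.6352 0.0941 0.0499] [0.6185 0.0759] [0.6453 0.1094]
0.054 138 [0.6365 0.0948 0.0532] [0.6169 0.0834] [0.6437 0.107 ]
0.058 43 [0.6225 0.0949 0.0581] [0.6144 0.088 ] [0.6274 0.0971]
0.062 37 [0.6199 0.0945 0.0621] [0.6119 0.088 ] [0.6249 0.0966]
0.066 45 [0.6181 0.0938 0.0661] [0.6097 0.0859] [0.6232 0.0964]
0.07 45 [0.6158 0.0935 0.07  ] [0.6064 0.0868] [0.621  0.0962]
0.074 50 [0.6133 0.0931 0.0739] [0.6042 0.0869] [0.6187 0.0958]
0.078 74 [0.6092 0.0923 0.0782] [0.6015 0.0843] [0.6163 0.0954]
0.082 174 [0.607  0.0893 0.0823] [0.6015 0.0831] [0.6141 0.095 ]
0.086 54 [0.6076 0.089  0.0846] [0.6031 0.085 ] [0.6111 0.0921]
```

View pics/w3c.png

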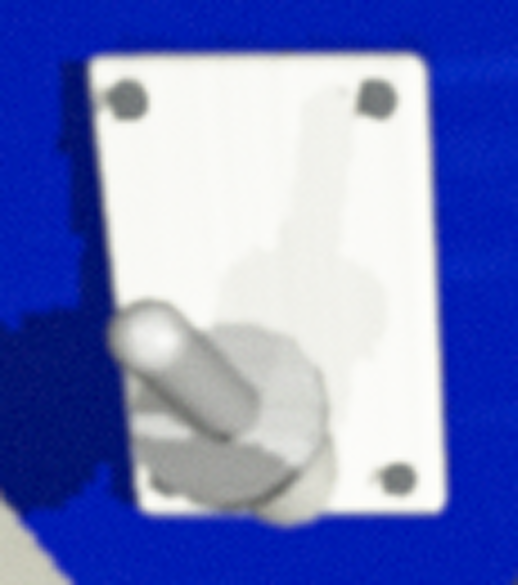

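```bash
python3 - <<'E'
from h import *
from scipy.optimize import least_squares
d=dict(np.load('pics/w3.png.npz')); W=pts(d)
S=W[145:205,135:205].reshape(-1,3)
# pin as capsule: segment from o to o+a*38.5mm, radius 6.5 ; direction from yaw, lean30
def model(p):
    th=p[3]; a=np.array([-.5*np.cos(th),-.5*np.sin(th),np.sqrt(.75)]); return np.array([p[0],p[1],p[2]]),a
Q=S[(S[:,2]>.058)]
def res(p,Q=Q):
    o,a=model(p); t=np.clip((Q-o)@a,0,.0385); r=np.linalg.norm(Q-o-t[:,None]*a,axis=1)-.0065; return r
for q in [res]:
    s=least_squares(res,[.63,.093,.045,.17],loss='soft_l1',f_scale=.001); o,a=model(s.x); print(s.x, np.degrees(s.x[3]),'tipball',o+a*.0385,np.abs(s.fun).mean())
C=S[(S[:,2]>.036)&(S[:,2]<.056)]
C=C[np.linalg.norm(np.cross(C-o,a),axis=1)>.009]
C=C[abs((C-o)@a)<.003]
A=np.c_[C[:,:2],np.ones(len(C))]; c=np.linalg.lstsq(A,C[:,2],rcond=None)[0]; n=np.array([-c[0],-c[1],1]);n/=np.linalg.norm(n);print('collar n',n,np.degrees(np.arctan2(-n[1],-n[0])),np.degrees(np.arccos(n[2])),'z at o',c@[o[0],o[1],1])
# held sleeve
o2=ctrl.get_obs(); T=o2['tool_pos']
m=np.linalg.norm(W-(T+[0,0,.03]),axis=2)<.06
B=W[m]; k=B[:,2]; print('top z',np.percentile(k,99))
Zt=B[(abs(k-.164)<.02)]; print(np.histogram(Zt[:,2],20))
E
```

```text
[0.62675362 0.09147694 0.04483757 0.16476736] 9.440474098993057 tipball [0.60776433 0.0883195  0.07817955] 0.0002966362866191905
collar n [-0.48369986 -0.07596791  0.8719308 ] 8.92572705442222 29.316208100510536 z at o 0.04475026202449961
top z 0.21724521597056365
(array([ 146,  147,  202,  159,  201,  203,  239,  195,  893, 2144,  146,
        448,  109,  125,  265,  345,  352,  430,  555, 1022]), array([0.14400475, 0.14600449, 0.14800423, 0.15000397, 0.1520037 ,
       0.15400344, 0.15600318, 0.15800292, 0.16000266, 0.16200239,
       0.16400213, 0.16600187, 0.16800161, 0.17000135, 0.17200108,
       0.17400082, 0.17600056, 0.1780003 , 0.18000004, 0.18199977,
       0.18399951]))
```

```bash
python3 - <<'E'
from h import *
d=dict(np.load('pics/w3.png.npz')); W=pts(d); T=ctrl.get_obs()['tool_pos']
S=W[235:300,218:292].reshape(-1,3); S=S[(S[:,2]>.159)&(S[:,2]<.166)]
S=S[np.hypot(*(S[:,:2]-T[:2]).T)<.03]
print(len(S),S[:,2].mean(),cv2.minEnclosingCircle(S[:,:2].astype(np.float32)),S.mean(0),T)
A=np.c_[S[:,:2]-T[:2],np.ones(len(S))]; print(np.linalg.lstsq(A,S[:,2],rcond=None)[0])
E
```

```text
3117 0.1623425249201626 ((0.63251131772995, 0.1686582714319229), 0.020250488072633743) [0.62938482 0.16820027 0.16234252] [0.63159332 0.16906625 0.12939724]
[ 0.01848057 -0.0008609   0.16238259]
```

```bash
python3 - <<'E'
from h import *
d=dict(np.load('pics/w3.png.npz'))
print(cast(d,256,267,.1624))
im=d['frame'][190:310,200:310,::-1]; cv2.imwrite('pics/w3d.png',cv2.resize(im,None,fx=5,fy=5,interpolation=cv2.INTER_CUBIC))
E
```

```text
[0.63132786 0.16925575 0.1624    ]
```

View pics/w3d.png

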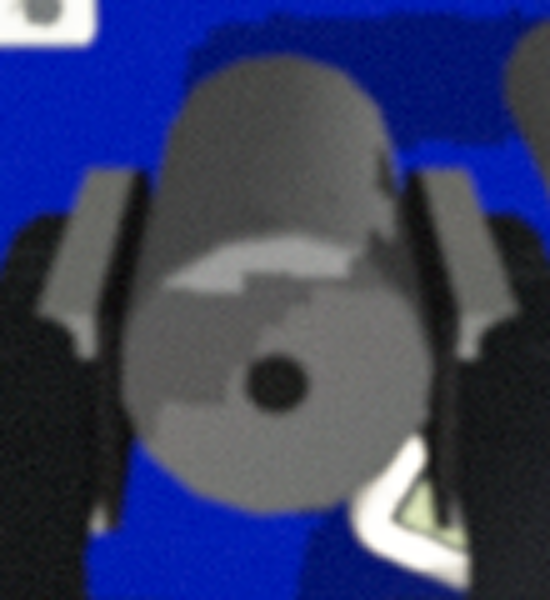

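{"op": "jog_arm", "data": {"steps": [{"dx": -0.385,"dy": -1.345,"dz": 0,"twist": 0},{"dx": -0.385,"dy": -1.345,"dz": 0,"twist": 0},{"dx": -0.385,"dy": -1.345,"dz": -0.2,"twist": 0},{"dx": -0.385,"dy": -1.345,"dz": -0.2,"twist": 0},{"dx": -0.385,"dy": -1.345,"dz": -0.2,"twist": 0}]}}

```text
t: 4.42
tool_pos: [0.6084, 0.0895, 0.1171]
tool_rot: [-0.273, 3.125, -0.009]
contact_force: [-0.1, 0.1, -0.5]
opening: 0.029
```

{"op": "jog_arm", "data": {"steps": [{"dx": 0,"dy": 0,"dz": 0,"twist": 0},{"dx": 0,"dy": 0,"dz": 0,"twist": 0}]}}

```text
t: 4.68
tool_pos: [0.6086, 0.09, 0.1173]
tool_rot: [-0.275, 3.125, -0.009]
contact_force: [-0.1, 1.1, -0.3]
opening: 0.0286
```

```bash
python3 - <<'E'
from h import *
d=snap('scene','s4.png')
o=ctrl.get_obs(); print(o['t'],o['tool_pos'],o['tool_rot'],o['contact_force'])
im=d['frame'][120:250,220:370,::-1]; cv2.imwrite('pics/s4c.png',cv2.resize(im,None,fx=4.5,fy=4.5,interpolation=cv2.INTER_CUBIC))
E
```

```text
4.725 [0.60860921 0.08982881 0.11728303] [-0.27423478  3.1247825  -0.00874796] [ 0.29889129 -0.13773391 -1.01898304]
```

View pics/s4c.png

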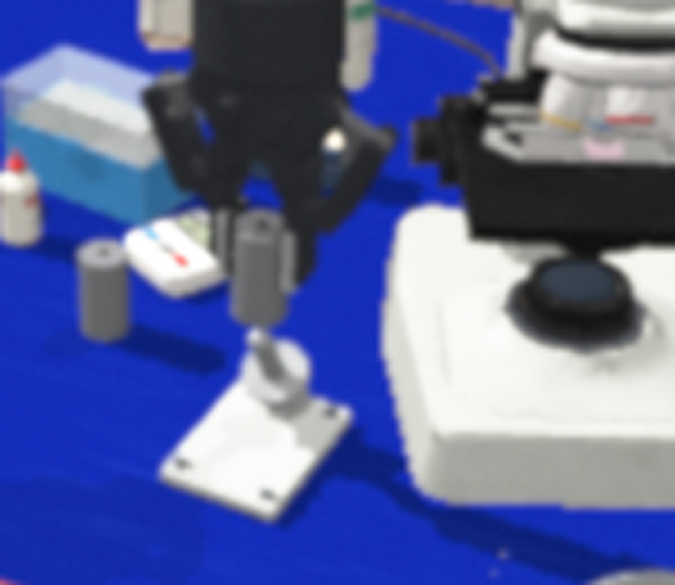

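{"op": "jog_arm", "data": {"steps": [{"dx": 0,"dy": -0.024,"dz": 0,"twist": 0},{"dx": 0,"dy": -0.024,"dz": -0.12,"twist": 0},{"dx": 0,"dy": -0.024,"dz": -0.24,"twist": 0},{"dx": 0,"dy": -0.024,"dz": -0.34,"twist": 0},{"dx": 0,"dy": -0.024,"dz": -0.34,"twist": 0}]}}

```text
t: 5.35
tool_pos: [0.6095, 0.0888, 0.0968]
tool_rot: [-0.274, 3.122, -0.008]
contact_force: [4.4, 2.1, -0.8]
opening: 0.0291
```

{"op": "jog_arm", "data": {"steps": [{"dx": -0.06,"dy": -0.01,"dz": 0,"twist": 0},{"dx": -0.11,"dy": -0.019,"dz": -0.005,"twist": 0},{"dx": -0.15,"dy": -0.026,"dz": -0.013,"twist": 0},{"dx": -0.19,"dy": -0.033,"dz": -0.022,"twist": 0}]}}

```text
t: 5.85
tool_pos: [0.6001, 0.0874, 0.0968]
tool_rot: [-0.273, 3.117, -0.006]
contact_force: [6.6, 2.5, -1.0]
opening: 0.0283
```

{"op": "jog_arm", "data": {"steps": [{"dx": -0.06,"dy": -0.01,"dz": -0.025,"twist": 0},{"dx": -0.11,"dy": -0.019,"dz": -0.05,"twist": 0},{"dx": -0.16,"dy": -0.028,"dz": -0.072,"twist": 0},{"dx": -0.21,"dy": -0.036,"dz": -0.092,"twist": 0},{"dx": -0.21,"dy": -0.036,"dz": -0.092,"twist": 0}]}}

```text
t: 6.48
tool_pos: [0.5894, 0.0854, 0.0925]
tool_rot: [-0.273, 3.111, -0.006]
contact_force: [5.9, 1.9, 0.1]
opening: 0.0284
```

```bash
python3 - <<'E'
from h import *
d=snap('wrist','w5.png')
d=snap('scene','s5.png')
o=ctrl.get_obs(); print(o['t'],o['tool_pos'],o['tool_rot'],o['contact_force'])
im=d['frame'][120:250,220:370,::-1]; cv2.imwrite('pics/s5c.png',cv2.resize(im,None,fx=4.5,fy=4.5,interpolation=cv2.INTER_CUBIC))
E
```

```text
6.575 [0.58932445 0.08542992 0.09250793] [-0.2728447   3.1117298  -0.00602291] [5.21585965 1.19735639 0.34405473]
```

View pics/s5c.png

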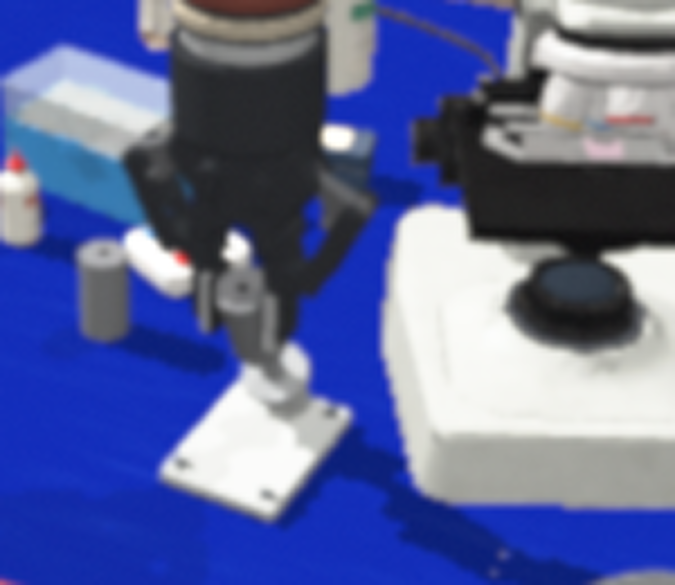

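View pics/w5.png

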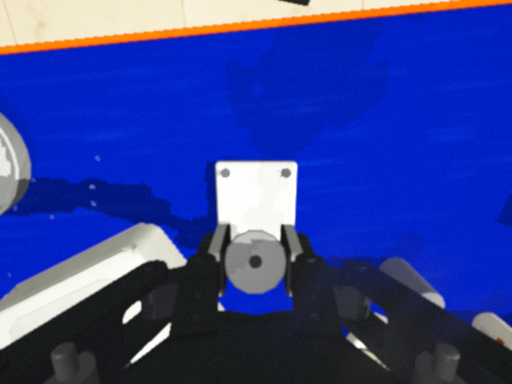

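{"op": "jog_arm", "data": {"steps": [{"dx": 0.01,"dy": 0.002,"dz": -0.036,"twist": 0},{"dx": 0.03,"dy": 0.005,"dz": -0.072,"twist": 0},{"dx": 0.05,"dy": 0.009,"dz": -0.108,"twist": 0},{"dx": 0.07,"dy": 0.012,"dz": -0.144,"twist": 0}]}}

```text
t: 7.08
tool_pos: [0.5941, 0.0862, 0.0843]
tool_rot: [-0.273, 3.11, -0.006]
contact_force: [2.3, 2.2, 3.7]
opening: 0.0283
```

{"op": "jog_arm", "data": {"steps": [{"dx": 0.02,"dy": 0.003,"dz": -0.036,"twist": 0},{"dx": 0.04,"dy": 0.007,"dz": -0.072,"twist": 0},{"dx": 0.06,"dy": 0.01,"dz": -0.108,"twist": 0}]}}

```text
t: 7.45
tool_pos: [0.5979, 0.0869, 0.0777]
tool_rot: [-0.273, 3.11, -0.006]
contact_force: [1.2, 1.3, 3.7]
opening: 0.0284
```

{"op": "jog_arm", "data": {"steps": [{"dx": 0.02,"dy": 0.003,"dz": -0.036,"twist": 0},{"dx": 0.04,"dy": 0.007,"dz": -0.072,"twist": 0},{"dx": 0.06,"dy": 0.01,"dz": -0.108,"twist": 0},{"dx": 0.06,"dy": 0.01,"dz": -0.108,"twist": 0}]}}

```text
t: 7.95
tool_pos: [0.6013, 0.0876, 0.0711]
tool_rot: [-0.273, 3.111, -0.006]
contact_force: [0.9, 0.5, 3.7]
opening: 0.0283
```

{"op": "jog_arm", "data": {"steps": [{"dx": 0.025,"dy": 0.004,"dz": -0.043,"twist": 0},{"dx": 0.05,"dy": 0.009,"dz": -0.086,"twist": 0},{"dx": 0.075,"dy": 0.013,"dz": -0.13,"twist": 0},{"dx": 0.075,"dy": 0.013,"dz": -0.13,"twist": 0}]}}

```text
t: 8.45
tool_pos: [0.6049, 0.0882, 0.063]
tool_rot: [-0.273, 3.113, -0.006]
contact_force: [-2.2, 1.3, 5.0]
opening: 0.0283
```

{"op": "jog_arm", "data": {"steps": [{"dx": 0.015,"dy": 0.003,"dz": -0.03,"twist": 0},{"dx": 0.03,"dy": 0.005,"dz": -0.06,"twist": 0},{"dx": 0.03,"dy": 0.005,"dz": -0.06,"twist": 0}]}}

```text
t: 8.82
tool_pos: [0.6051, 0.0882, 0.0611]
tool_rot: [-0.274, 3.119, -0.007]
contact_force: [-11.3, -0.9, 19.8]
opening: 0.0281
```

{"op": "jog_arm", "data": {"steps": [{"dx": -0.005,"dy": 0,"dz": 0.01,"twist": 0},{"dx": -0.005,"dy": 0,"dz": 0.01,"twist": 0},{"dx": -0.005,"dy": 0,"dz": 0.01,"twist": 0}]}}

```text
t: 9.2
tool_pos: [0.6049, 0.0882, 0.0617]
tool_rot: [-0.274, 3.119, -0.007]
contact_force: [1.6, 1.0, 3.4]
opening: 0.0284
```

```bash
python3 - <<'E'
from h import *
d=snap('scene','s6.png')
o=ctrl.get_obs(); print(o['t'],o['tool_pos'],o['tool_rot'],o['contact_force'])
im=d['frame'][120:250,220:370,::-1]; cv2.imwrite('pics/s6c.png',cv2.resize(im,None,fx=4.5,fy=4.5,interpolation=cv2.INTER_CUBIC))
E
```

```text
9.25 [0.60484682 0.08815602 0.06167124] [-0.27442913  3.11899498 -0.00707794] [1.89690248 0.85733018 3.56027707]
```

View pics/s6c.png

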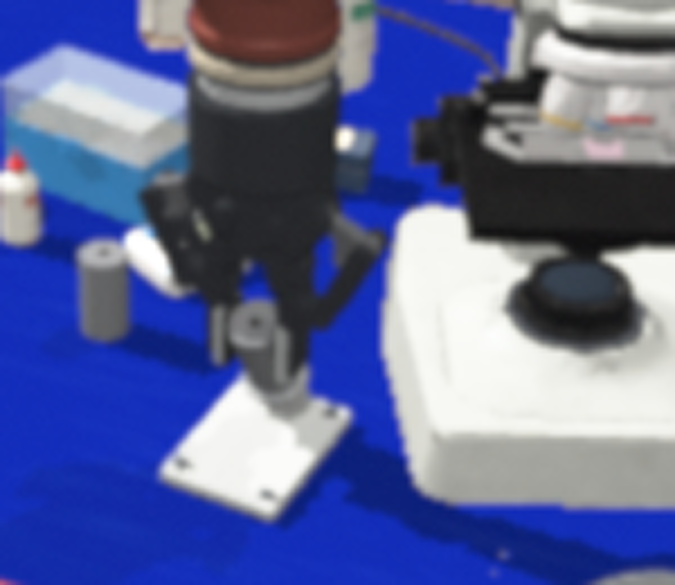

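{"op": "jog_arm", "data": {"steps": [{"dx": -0.058,"dy": -0.01,"dz": 0.102,"twist": 0},{"dx": -0.117,"dy": -0.02,"dz": 0.205,"twist": 0},{"dx": -0.175,"dy": -0.03,"dz": 0.307,"twist": 0},{"dx": -0.233,"dy": -0.04,"dz": 0.41,"twist": 0},{"dx": -0.28,"dy": -0.048,"dz": 0.492,"twist": 0}]}}

```text
t: 9.88
tool_pos: [0.5882, 0.0852, 0.0908]
tool_rot: [-0.274, 3.118, -0.007]
contact_force: [5.0, 0.7, -1.7]
opening: 0.0281
```

{"op": "jog_arm", "data": {"steps": [{"dx": 0,"dy": 0,"dz": 0,"twist": 0}]}}

```text
t: 10.0
tool_pos: [0.5881, 0.0852, 0.091]
tool_rot: [-0.274, 3.118, -0.007]
contact_force: [1.8, 0.1, 4.0]
opening: 0.0283
```

{"op": "jog_arm", "data": {"steps": [{"dx": 0.099,"dy": 0.017,"dz": 0.043,"twist": 0},{"dx": 0.181,"dy": 0.031,"dz": 0.07,"twist": 0},{"dx": 0.279,"dy": 0.048,"dz": 0.092,"twist": 0},{"dx": 0.361,"dy": 0.062,"dz": 0.1,"twist": 0},{"dx": 0.42,"dy": 0.073,"dz": 0.1,"twist": 0}]}}

```text
t: 10.62
tool_pos: [0.6079, 0.0889, 0.0931]
tool_rot: [0.275, -3.125, 0.008]
contact_force: [-13.3, -3.0, 2.6]
opening: 0.0284
```

{"op": "jog_arm", "data": {"steps": [{"dx": 0,"dy": 0,"dz": 0,"twist": 0},{"dx": 0,"dy": 0,"dz": 0.2,"twist": 0},{"dx": 0,"dy": 0,"dz": 0.7,"twist": 0}]}}

```text
t: 11.0
tool_pos: [0.6057, 0.0887, 0.1329]
tool_rot: [0.275, -3.118, 0.008]
contact_force: [0.8, 0.7, -1.1]
opening: 0.0284
```

```bash
python3 - <<'E'
from h import *
d=snap('wrist','w7.png')
d=snap('scene','s7.png')
o=ctrl.get_obs(); print(o['t'],o['tool_pos'],o['tool_rot'],o['contact_force'])
im=d['frame'][90:250,190:370,::-1]; cv2.imwrite('pics/s7c.png',cv2.resize(im,None,fx=3.7,fy=3.7,interpolation=cv2.INTER_CUBIC))
E
```

```text
11.1 [0.60998589 0.08891781 0.13882091] [-0.2756388   3.12873841 -0.00902508] [ 0.44480664  0.40412649 -0.27998243]
```

View pics/s7c.png

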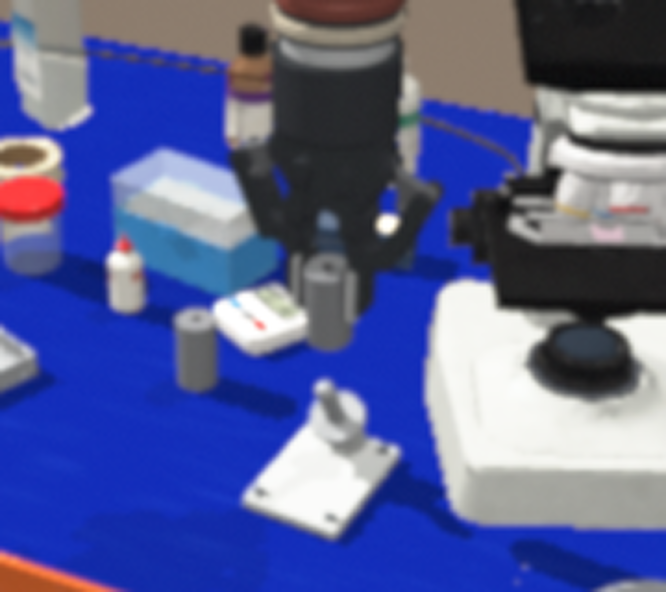

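View pics/w7.png

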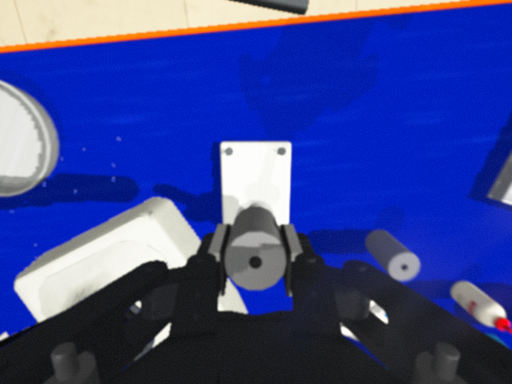

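{"op": "jog_arm", "data": {"steps": [{"dx": -1.38,"dy": 5.08,"dz": 0,"twist": 0},{"dx": -1.38,"dy": 5.08,"dz": 0,"twist": 0},{"dx": -1.38,"dy": 5.08,"dz": 0,"twist": 0},{"dx": -1.38,"dy": 5.08,"dz": 0,"twist": 0},{"dx": -1.38,"dy": 5.08,"dz": 0,"twist": 0}]}}

```text
t: 11.72
tool_pos: [0.5266, 0.3924, 0.1375]
tool_rot: [0.276, -3.129, 0.011]
contact_force: [1.1, -0.3, 0.7]
opening: 0.0285
```

```bash
python3 - <<'E'
from h import *
d=snap('wrist','w8.png')
o=ctrl.get_obs(); print(o['t'],o['tool_pos'],o['tool_rot'],o['contact_force'])
E
```

```text
11.775 [0.5237244  0.39941713 0.13779998] [ 2.83769533e-01 -3.12709480e+00  9.86611351e-04] [-3.41754039  2.43920152 -0.202665  ]
```

View pics/w8.png

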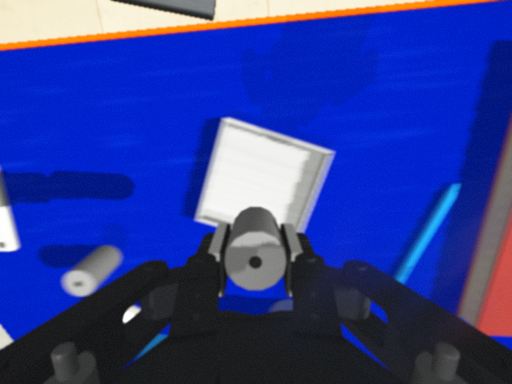

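{"op": "jog_arm", "data": {"steps": [{"dx": 0.03,"dy": -0.06,"dz": -0.8,"twist": 0},{"dx": 0.03,"dy": -0.06,"dz": -1.5,"twist": 0},{"dx": 0.03,"dy": -0.06,"dz": -1.65,"twist": 0},{"dx": 0.03,"dy": -0.06,"dz": -1.65,"twist": 0}]}}

```text
t: 12.28
tool_pos: [0.5253, 0.3954, 0.0383]
tool_rot: [0.283, -3.126, 0.002]
contact_force: [0.6, -0.4, -0.7]
opening: 0.0283
```

{"op": "jog_arm", "data": {"steps": [{"dx": 0,"dy": 0,"dz": -0.12,"twist": 0},{"dx": 0,"dy": 0,"dz": -0.2,"twist": 0},{"dx": 0,"dy": 0,"dz": -0.25,"twist": 0},{"dx": 0,"dy": 0,"dz": -0.25,"twist": 0}]}}

```text
t: 12.78
tool_pos: [0.5263, 0.3958, 0.0255]
tool_rot: [0.283, -3.127, 0.001]
contact_force: [-1.6, -2.1, 6.1]
opening: 0.0282
```

{"op": "jog_arm", "data": {"steps": [{"dx": 0,"dy": 0,"dz": -0.05,"twist": 0},{"dx": 0,"dy": 0,"dz": -0.05,"twist": 0}]}}

```text
t: 13.02
tool_pos: [0.5271, 0.396, 0.0252]
tool_rot: [0.284, -3.128, 0.002]
contact_force: [-3.1, -2.7, 8.9]
opening: 0.0281
```

{"op": "jog_arm", "data": {"steps": [{"dx": 0,"dy": 0,"dz": 0,"twist": 0},{"dx": 0,"dy": 0,"dz": 0,"twist": 0},{"dx": 0,"dy": 0,"dz": 0,"twist": 0}], "gripper": 110}}

```text
t: 13.4
tool_pos: [0.527, 0.3959, 0.0251]
tool_rot: [0.284, -3.128, 0.002]
contact_force: [-0.3, -0.7, 0.3]
opening: 0.0483
```

{"op": "jog_arm", "data": {"steps": [{"dx": 0,"dy": 0,"dz": 0.5,"twist": 0},{"dx": 0,"dy": 0,"dz": 1.4,"twist": 0},{"dx": 0,"dy": 0,"dz": 2.0,"twist": 0},{"dx": 0,"dy": 0,"dz": 2.0,"twist": 0}]}}

```text
t: 13.9
tool_pos: [0.5293, 0.3973, 0.1497]
tool_rot: [-0.283, 3.122, 0.004]
contact_force: [-0.0, 0.2, 0.1]
opening: 0.0487
```

```bash
python3 - <<'E'
from h import *
d=snap('wrist','w9.png')
d=snap('scene','s9.png')
o=ctrl.get_obs(); print(o['t'],o['tool_pos'],o['tool_rot'],o['contact_force'])
W=pts(d);Z=np.nan_to_num(W[...,2]); 
d=snap('top','t9.png');
for n in ['wrist']:
    d=dict(np.load('pics/w9.png.npz')); W=pts(d); S=W[abs(np.nan_to_num(W[...,2])-.058)<.004]; S=S[np.hypot(S[:,0]-.526,S[:,1]-.395)<.03]; print(len(S),S.mean(0),cv2.minEnclosingCircle(S[:,:2].astype(np.float32)), np.linalg.lstsq(np.c_[S[:,:2]-S[:,:2].mean(0),np.ones(len(S))],S[:,2],rcond=None)[0])
    S=W[abs(np.nan_to_num(W[...,2])-.055)<.004]; S=S[np.hypot(S[:,0]-.6435,S[:,1]-.234)<.03]; print(len(S),S.mean(0) if len(S) else '',)
E
```

```text
14.0 [0.52679707 0.39584342 0.14458892] [ 2.83644703e-01 -3.12792870e+00  1.85138710e-03] [ 0.02898391 -0.23010556 -0.73131586]
788 [0.52828225 0.39572737 0.05762817] ((0.5288143157958984, 0.39590099453926086), 0.014928210526704788) [0.01536704 0.00428182 0.05762817]
642 [0.64301477 0.2349043  0.05451547]
```

View pics/w9.png

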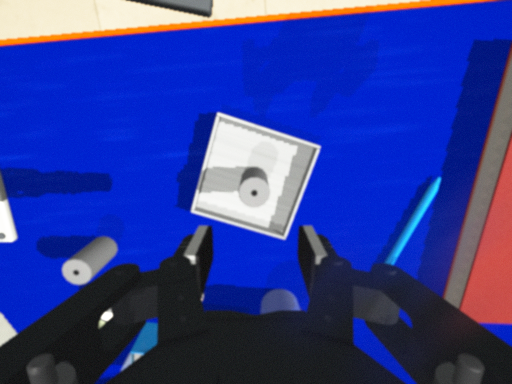

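View pics/s9.png

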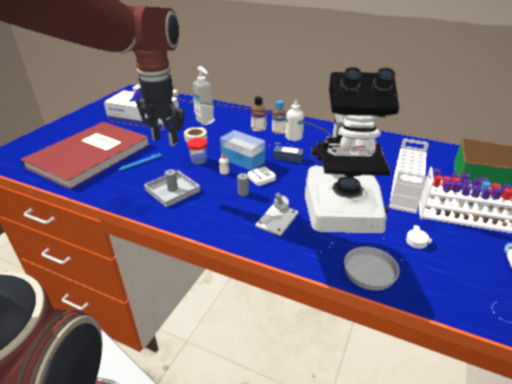

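{"op": "jog_arm", "data": {"steps": [{"dx": 1.95,"dy": -2.68,"dz": 0,"twist": 0},{"dx": 1.95,"dy": -2.68,"dz": 0,"twist": 0},{"dx": 1.95,"dy": -2.68,"dz": -0.2,"twist": 0},{"dx": 1.95,"dy": -2.68,"dz": -0.4,"twist": 0},{"dx": 1.95,"dy": -2.68,"dz": -0.4,"twist": 0}]}}

```text
t: 14.68
tool_pos: [0.6412, 0.2336, 0.1151]
tool_rot: [0.28, -3.119, 0.004]
contact_force: [-0.5, 0.6, -0.5]
opening: 0.0483
```

```bash
python3 - <<'E'
from h import *
d=snap('wrist','w10.png')
o=ctrl.get_obs(); print(o['t'],o['tool_pos'],o['tool_rot'],o['contact_force'])
W=pts(d); S=W[abs(np.nan_to_num(W[...,2])-.055)<.004]; S=S[np.hypot(S[:,0]-.6435,S[:,1]-.234)<.03]; print(len(S),S.mean(0),cv2.minEnclosingCircle(S[:,:2].astype(np.float32)))
E
```

```text
14.725 [0.64136121 0.23478939 0.11648505] [ 0.28294623 -3.12098022  0.00362191] [-0.45586773 -0.24610144  0.77216045]
1001 [0.64374457 0.23356939 0.05463773] ((0.644446611404419, 0.23374775052070618), 0.015004798769950867)
```

View pics/w10.png

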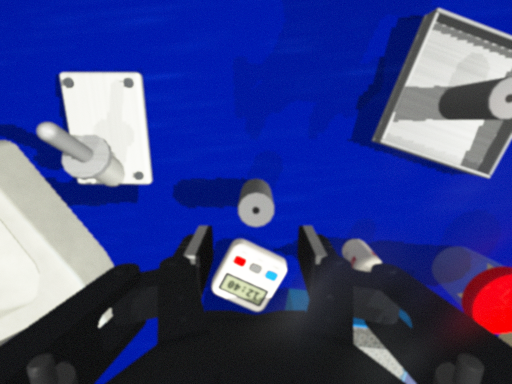

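{"op": "jog_arm", "data": {"steps": [{"dx": 0.045,"dy": -0.013,"dz": -0.4,"twist": 0},{"dx": 0.045,"dy": -0.013,"dz": -0.9,"twist": 0},{"dx": 0.045,"dy": -0.013,"dz": -1.4,"twist": 0},{"dx": 0.045,"dy": -0.013,"dz": -1.62,"twist": 0},{"dx": 0.045,"dy": -0.013,"dz": -1.62,"twist": 0}]}}

```text
t: 15.35
tool_pos: [0.6426, 0.2345, 0.0175]
tool_rot: [0.284, -3.118, 0.004]
contact_force: [0.4, -0.9, 0.1]
opening: 0.0485
```

{"op": "jog_arm", "data": {"steps": [{"dx": 0,"dy": 0,"dz": 0,"twist": 0},{"dx": 0,"dy": 0,"dz": 0,"twist": 0},{"dx": 0,"dy": 0,"dz": 0,"twist": 0},{"dx": 0,"dy": 0,"dz": 0,"twist": 0}], "gripper": 255, "newtons": 25}}

```text
t: 15.85
tool_pos: [0.6436, 0.2349, 0.019]
tool_rot: [0.284, -3.12, 0.003]
contact_force: [-0.1, 0.5, 4.9]
opening: 0.0295
```

{"op": "jog_arm", "data": {"steps": [{"dx": 0,"dy": 0,"dz": 0.9,"twist": 0},{"dx": 0,"dy": 0,"dz": 1.83,"twist": 0},{"dx": -0.2,"dy": -1.08,"dz": 1.83,"twist": 0},{"dx": -0.2,"dy": -1.08,"dz": 1.83,"twist": 0},{"dx": -0.2,"dy": -1.08,"dz": 1.83,"twist": 0}]}}

```text
t: 16.48
tool_pos: [0.631, 0.1698, 0.128]
tool_rot: [0.283, -3.119, 0.003]
contact_force: [-0.3, -0.2, -0.5]
opening: 0.0302
```

{"op": "jog_arm", "data": {"steps": [{"dx": 0,"dy": 0,"dz": 0,"twist": 0}]}}

```text
t: 16.6
tool_pos: [0.6307, 0.1705, 0.1271]
tool_rot: [0.284, -3.118, 0.002]
contact_force: [0.4, 0.5, -0.4]
opening: 0.0294
```

```bash
python3 - <<'E'
from h import *
d=snap('wrist','w11.png'); W=pts(d)
o=ctrl.get_obs(); T=o['tool_pos']; print(o['t'],T,o['tool_rot'],o['contact_force'])
S=W[270:288,235:278,2]; print(np.median(S), np.median(W[250:262,250:265,2]))
print(cast(d,256,267,np.median(S)))
im=d['frame'][190:310,200:310,::-1]; cv2.imwrite('pics/w11d.png',cv2.resize(im,None,fx=5,fy=5,interpolation=cv2.INTER_CUBIC))
E
```

```text
16.65 [0.63059856 0.1706112  0.12691513] [ 2.84078154e-01 -3.11730966e+00  2.43321480e-03] [-0.17790158 -0.22617143 -0.24689854]
nan 0.16282054902213894
[nan nan nan]
```

View pics/w11d.png

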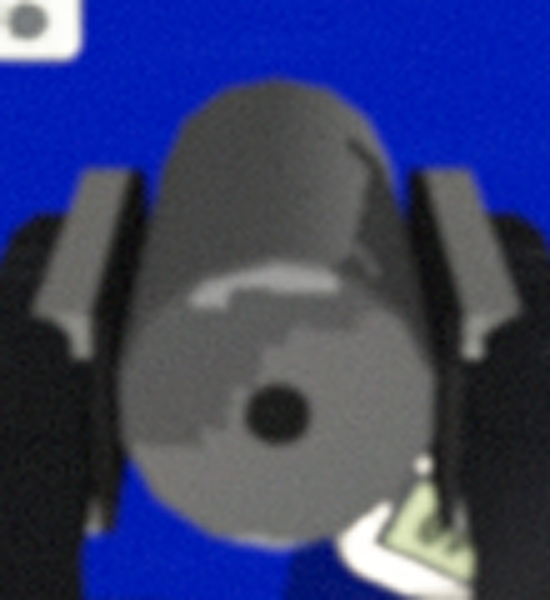

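```bash
python3 - <<'E'
from h import *
d=dict(np.load('pics/w11.png.npz')); print(cast(d,255.4,272.6,.1628)); d=dict(np.load('pics/w3.png.npz')); print(cast(d,255.5,266.6,.1624))
E
```

```text
[0.63205652 0.17086271 0.1628    ]
[0.63116319 0.16899229 0.1624    ]
```

{"op": "jog_arm", "data": {"steps": [{"dx": -0.392,"dy": -1.38,"dz": 0,"twist": 0},{"dx": -0.392,"dy": -1.38,"dz": 0,"twist": 0},{"dx": -0.392,"dy": -1.38,"dz": -0.2,"twist": 0},{"dx": -0.392,"dy": -1.38,"dz": -0.2,"twist": 0},{"dx": -0.392,"dy": -1.38,"dz": -0.2,"twist": 0}]}}

```text
t: 17.27
tool_pos: [0.6072, 0.0889, 0.1146]
tool_rot: [0.286, -3.117, 0.002]
contact_force: [-0.2, -0.3, -0.7]
opening: 0.0296
```

{"op": "jog_arm", "data": {"steps": [{"dx": 0,"dy": 0,"dz": 0,"twist": 0},{"dx": 0,"dy": 0,"dz": 0,"twist": 0}]}}

```text
t: 17.52
tool_pos: [0.6074, 0.0894, 0.1148]
tool_rot: [0.287, -3.117, 0.002]
contact_force: [-0.6, 0.1, -0.8]
opening: 0.0297
```

{"op": "jog_arm", "data": {"steps": [{"dx": 0,"dy": -0.02,"dz": 0,"twist": 0},{"dx": 0,"dy": -0.02,"dz": -0.12,"twist": 0},{"dx": 0,"dy": -0.02,"dz": -0.24,"twist": 0},{"dx": 0,"dy": -0.02,"dz": -0.34,"twist": 0},{"dx": 0,"dy": -0.02,"dz": -0.34,"twist": 0}]}}

```text
t: 18.15
tool_pos: [0.6078, 0.0885, 0.0938]
tool_rot: [0.287, -3.118, 0.001]
contact_force: [2.7, 2.0, -2.0]
opening: 0.0294
```

{"op": "jog_arm", "data": {"steps": [{"dx": -0.05,"dy": -0.009,"dz": 0,"twist": 0},{"dx": -0.1,"dy": -0.017,"dz": 0,"twist": 0},{"dx": -0.15,"dy": -0.026,"dz": -0.007,"twist": 0},{"dx": -0.2,"dy": -0.034,"dz": -0.018,"twist": 0}]}}

```text
t: 18.65
tool_pos: [0.5987, 0.0866, 0.0947]
tool_rot: [0.288, -3.126, 0.001]
contact_force: [7.5, 1.8, -0.4]
opening: 0.0289
```

{"op": "jog_arm", "data": {"steps": [{"dx": -0.06,"dy": -0.01,"dz": -0.03,"twist": 0},{"dx": -0.11,"dy": -0.019,"dz": -0.055,"twist": 0},{"dx": -0.16,"dy": -0.028,"dz": -0.08,"twist": 0},{"dx": -0.21,"dy": -0.036,"dz": -0.105,"twist": 0},{"dx": -0.21,"dy": -0.036,"dz": -0.105,"twist": 0}]}}

```text
t: 19.27
tool_pos: [0.5885, 0.0848, 0.0904]
tool_rot: [-0.287, 3.124, -0.001]
contact_force: [5.2, 2.5, 1.7]
opening: 0.0283
```

{"op": "jog_arm", "data": {"steps": [{"dx": 0.01,"dy": 0.002,"dz": -0.036,"twist": 0},{"dx": 0.03,"dy": 0.005,"dz": -0.072,"twist": 0},{"dx": 0.03,"dy": 0.005,"dz": -0.072,"twist": 0}]}}

```text
t: 19.65
tool_pos: [0.5908, 0.0852, 0.0863]
tool_rot: [-0.287, 3.122, -0.0]
contact_force: [3.3, 2.8, 1.8]
opening: 0.0285
```

{"op": "jog_arm", "data": {"steps": [{"dx": 0.02,"dy": 0.003,"dz": -0.036,"twist": 0},{"dx": 0.03,"dy": 0.005,"dz": -0.06,"twist": 0},{"dx": 0.03,"dy": 0.005,"dz": -0.06,"twist": 0}]}}

```text
t: 20.02
tool_pos: [0.5929, 0.0856, 0.0825]
tool_rot: [-0.287, 3.122, -0.0]
contact_force: [2.8, 1.2, 1.3]
opening: 0.0283
```

{"op": "jog_arm", "data": {"steps": [{"dx": 0.02,"dy": 0.003,"dz": -0.036,"twist": 0},{"dx": 0.03,"dy": 0.005,"dz": -0.06,"twist": 0},{"dx": 0.03,"dy": 0.005,"dz": -0.06,"twist": 0}]}}

```text
t: 20.4
tool_pos: [0.5949, 0.086, 0.0789]
tool_rot: [-0.287, 3.121, -0.0]
contact_force: [4.1, 2.1, 1.9]
opening: 0.0287
```

{"op": "jog_arm", "data": {"steps": [{"dx": 0.02,"dy": 0.003,"dz": -0.036,"twist": 0},{"dx": 0.03,"dy": 0.005,"dz": -0.06,"twist": 0},{"dx": 0.03,"dy": 0.005,"dz": -0.06,"twist": 0}]}}

```text
t: 20.78
tool_pos: [0.597, 0.0863, 0.0751]
tool_rot: [-0.287, 3.12, 0.0]
contact_force: [4.4, 2.2, 2.4]
opening: 0.0285
```

{"op": "jog_arm", "data": {"steps": [{"dx": 0.02,"dy": 0.003,"dz": -0.036,"twist": 0},{"dx": 0.03,"dy": 0.005,"dz": -0.06,"twist": 0},{"dx": 0.03,"dy": 0.005,"dz": -0.06,"twist": 0}]}}

```text
t: 21.15
tool_pos: [0.599, 0.0868, 0.0715]
tool_rot: [-0.287, 3.12, 0.0]
contact_force: [2.8, 2.3, 2.8]
opening: 0.028
```

{"op": "jog_arm", "data": {"steps": [{"dx": 0.02,"dy": 0.003,"dz": -0.03,"twist": 0},{"dx": 0.025,"dy": 0.004,"dz": -0.045,"twist": 0},{"dx": 0.025,"dy": 0.004,"dz": -0.045,"twist": 0}]}}

```text
t: 21.52
tool_pos: [0.5996, 0.0869, 0.0707]
tool_rot: [-0.288, 3.124, -0.0]
contact_force: [-7.6, 0.6, 15.5]
opening: 0.0284
```

{"op": "jog_arm", "data": {"steps": [{"dx": 0.01,"dy": 0.002,"dz": -0.02,"twist": 0},{"dx": 0.01,"dy": 0.002,"dz": -0.02,"twist": 0},{"dx": 0.01,"dy": 0.002,"dz": -0.02,"twist": 0},{"dx": 0.01,"dy": 0.002,"dz": -0.02,"twist": 0}]}}

```text
t: 22.02
tool_pos: [0.5995, 0.0868, 0.0707]
tool_rot: [-0.288, 3.126, -0.001]
contact_force: [-4.3, 1.8, 12.9]
opening: 0.0279
```

```bash
python3 - <<'E'
from h import *
d=snap('scene','s12.png')
o=ctrl.get_obs(); print(o['t'],o['tool_pos'],o['tool_rot'],o['contact_force'])
im=d['frame'][120:250,150:370,::-1]; cv2.imwrite('pics/s12c.png',cv2.resize(im,None,fx=3.6,fy=3.6,interpolation=cv2.INTER_CUBIC))
snap('wrist','w12.png')
E
```

```text
22.075 [0.5995004  0.08684983 0.07073031] [-2.88182490e-01  3.12590249e+00 -6.04059041e-04] [-4.88669997  1.08349348 13.15735914]
```

View pics/s12c.png

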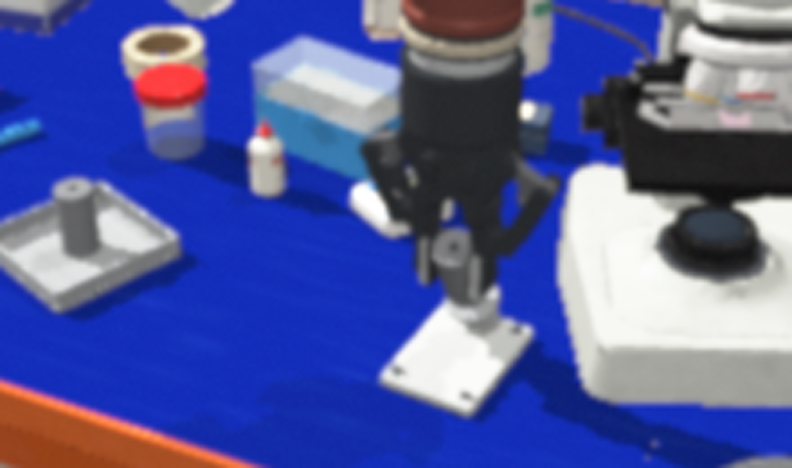

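View pics/w12.png

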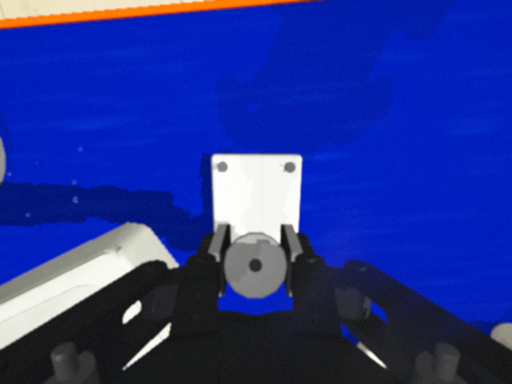

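```bash
python3 - <<'E'
from h import *
d=dict(np.load('pics/w12.png.npz')); W=pts(d)
v,u=np.mgrid[:384,:512]; m=(np.hypot(u-255,v-265)<24)&(np.hypot(u-255,v-265)>9); S=W[m]; S=S[~np.isnan(S[:,0])]
c=np.median(S,0); S=S[np.linalg.norm(S-c,axis=1)<.02]; c=S.mean(0); n=np.linalg.svd(S-c)[2][2]; n*=np.sign(n[2]); 
th=np.radians(9.8); a=np.array([-.5*np.cos(th),-.5*np.sin(th),.866]); o=np.array([.6268,.0915,.0448])
print(len(S),c,n,'ang',np.arccos(n@a)); r=c-o; print('along',r@a*1000-55,'lat',np.linalg.norm(r-(r@a)*a)*1000)
E
```

```text
1531 [0.59704163 0.08627366 0.10561688] [-0.40485475 -0.06810744  0.911841  ] ang 0.1007987430772337
along 12.774269099743762 lat 4.244318703683971
```

{"op": "jog_arm", "data": {"steps": [{"dx": -0.02,"dy": -0.003,"dz": -0.03,"twist": 0},{"dx": -0.037,"dy": -0.006,"dz": -0.05,"twist": 0},{"dx": -0.037,"dy": -0.006,"dz": -0.05,"twist": 0},{"dx": -0.037,"dy": -0.006,"dz": -0.05,"twist": 0}]}}

```text
t: 22.62
tool_pos: [0.5994, 0.0868, 0.0707]
tool_rot: [-0.288, 3.121, -0.0]
contact_force: [1.1, 3.0, 12.4]
opening: 0.0285
```

```bash
cat > ang.py <<'E'
from h import *
d=snap('wrist','w13.png'); W=pts(d)
ob=ctrl.get_obs(); print(ob['t'],ob['tool_pos'],ob['contact_force'])
v,u=np.mgrid[:384,:512]; m=(np.hypot(u-255,v-265)<24)&(np.hypot(u-255,v-265)>9); S=W[m]; S=S[~np.isnan(S[:,0])]
c=np.median(S,0); S=S[np.linalg.norm(S-c,axis=1)<.02]; c=S.mean(0); n=np.linalg.svd(S-c)[2][2]; n*=np.sign(n[2]); 
th=np.radians(9.8); a=np.array([-.5*np.cos(th),-.5*np.sin(th),.866]); o=np.array([.6268,.0915,.0448])
print(len(S),c,n,'ang',np.arccos(n@a)); r=c-o; print('along',r@a*1000-55,'lat',(r-(r@a)*a)*1000)
# residuals of plane by image row
for k in range(242,290,6):
    q=(m)&(v==k); Q=W[q]; print(k,np.nanmean(Q,0).round(4))
E
python3 ang.py
```

```text
22.675 [0.59940659 0.08679668 0.07065423] [ 0.1951339   2.34222054 11.87517347]
1530 [0.59678657 0.08622636 0.1055002 ] [-0.41332892 -0.07885872  0.90716068] ang 0.08990579721093475
along 12.802922201389563 lat [3.39333559 0.49670739 1.9828699 ]
242 [0.5877 0.0845 0.1011]
248 [0.5901 0.085  0.1023]
254 [0.5925 0.0854 0.1034]
260 [0.5949 0.0859 0.1045]
266 [0.5972 0.0863 0.1058]
272 [0.5996 0.0866 0.1067]
278 [0.6019 0.0872 0.1079]
284 [0.6043 0.0876 0.1089]
```

{"op": "jog_arm", "data": {"steps": [{"dx": -0.05,"dy": -0.009,"dz": -0.0,"twist": 0},{"dx": -0.09,"dy": -0.016,"dz": -0.02,"twist": 0},{"dx": -0.11,"dy": -0.019,"dz": -0.05,"twist": 0},{"dx": -0.11,"dy": -0.019,"dz": -0.065,"twist": 0}]}}

```text
t: 23.18
tool_pos: [0.5952, 0.086, 0.0691]
tool_rot: [-0.287, 3.115, 0.0]
contact_force: [4.1, 2.7, 8.8]
opening: 0.0282
```

```bash
python3 ang.py|head -4
```

```text
23.225 [0.59520807 0.08602693 0.06900074] [3.58679037 2.59747519 8.80637179]
1532 [0.5923577  0.08541006 0.10383107] [-0.495954   -0.09162949  0.86350082] ang 0.010167689059204168
along 13.609052456888563 lat [-0.6383515  -0.25098675 -0.38436452]
242 [0.5837 0.0838 0.0986]
```

{"op": "jog_arm", "data": {"steps": [{"dx": 0.005,"dy": 0.001,"dz": -0.03,"twist": 0},{"dx": 0.005,"dy": 0.001,"dz": -0.03,"twist": 0},{"dx": 0.005,"dy": 0.001,"dz": -0.03,"twist": 0},{"dx": 0.005,"dy": 0.001,"dz": -0.03,"twist": 0}]}}

```text
t: 23.72
tool_pos: [0.5955, 0.0861, 0.0686]
tool_rot: [-0.287, 3.116, -0.0]
contact_force: [-1.7, 2.4, 11.5]
opening: 0.028
```

```bash
python3 ang.py|head -4
```

```text
23.775 [0.59553759 0.08607256 0.06862901] [-2.72423365  2.11909861 11.58315523]
1526 [0.59275594 0.08548411 0.10339829] [-0.49591451 -0.09552985  0.86310072] ang 0.01309193201196539
along 13.03174408976382 lat [-0.5245524  -0.22606578 -0.31719967]
242 [0.584  0.0839 0.0983]
```

{"op": "jog_arm", "data": {"steps": [{"dx": -0.04,"dy": -0.007,"dz": 0.08,"twist": 0},{"dx": -0.09,"dy": -0.016,"dz": 0.16,"twist": 0},{"dx": -0.14,"dy": -0.024,"dz": 0.24,"twist": 0},{"dx": -0.18,"dy": -0.031,"dz": 0.315,"twist": 0},{"dx": -0.18,"dy": -0.031,"dz": 0.315,"twist": 0}]}}

```text
t: 24.4
tool_pos: [0.5846, 0.0841, 0.0875]
tool_rot: [-0.287, 3.116, -0.001]
contact_force: [1.7, 0.9, 3.3]
opening: 0.0282
```

```bash
python3 ang.py|head -4
```

```text
24.45 [0.58458815 0.08408743 0.087477  ] [2.0404955  1.00907904 2.80506451]
1528 [0.58179113 0.08351203 0.12224285] [-0.49562738 -0.09075084  0.8637811 ] ang 0.009452459646271283
along 34.92137303407981 lat [-0.70425553 -0.33523427 -0.42905654]
242 [0.5732 0.0819 0.1168]
```

{"op": "jog_arm", "data": {"steps": [{"dx": 0.099,"dy": 0.017,"dz": 0.043,"twist": 0},{"dx": 0.181,"dy": 0.031,"dz": 0.07,"twist": 0},{"dx": 0.279,"dy": 0.048,"dz": 0.092,"twist": 0},{"dx": 0.361,"dy": 0.062,"dz": 0.1,"twist": 0},{"dx": 0.44,"dy": 0.076,"dz": 0.1,"twist": 0}]}}

```text
t: 25.08
tool_pos: [0.6055, 0.0882, 0.0899]
tool_rot: [0.289, -3.124, 0.001]
contact_force: [-15.0, -1.3, 5.5]
opening: 0.0284
```

{"op": "jog_arm", "data": {"steps": [{"dx": 0,"dy": 0,"dz": 0,"twist": 0},{"dx": 0,"dy": 0,"dz": 0.2,"twist": 0},{"dx": 0,"dy": 0,"dz": 0.7,"twist": 0}]}}

```text
t: 25.45
tool_pos: [0.6034, 0.0878, 0.1298]
tool_rot: [0.288, -3.117, 0.001]
contact_force: [-0.5, 0.4, -1.2]
opening: 0.0282
```

```bash
python3 ang.py|head -3
python3 - <<'E'
from h import *
d=snap('scene','s14.png')
im=d['frame'][90:250,190:370,::-1]; cv2.imwrite('pics/s14c.png',cv2.resize(im,None,fx=3.7,fy=3.7,interpolation=cv2.INTER_CUBIC))
E
```

```text
25.5 [0.60694701 0.08796554 0.13625433] [2.0299709  0.62367248 3.18091346]
1524 [0.60118718 0.08725949 0.16515664] [-0.11391089 -0.02341771  0.99321494] ang 0.4071795161484113
along 62.209277047584564 lat [32.13665432  5.73456013 18.85340879]
```

View pics/s14c.png

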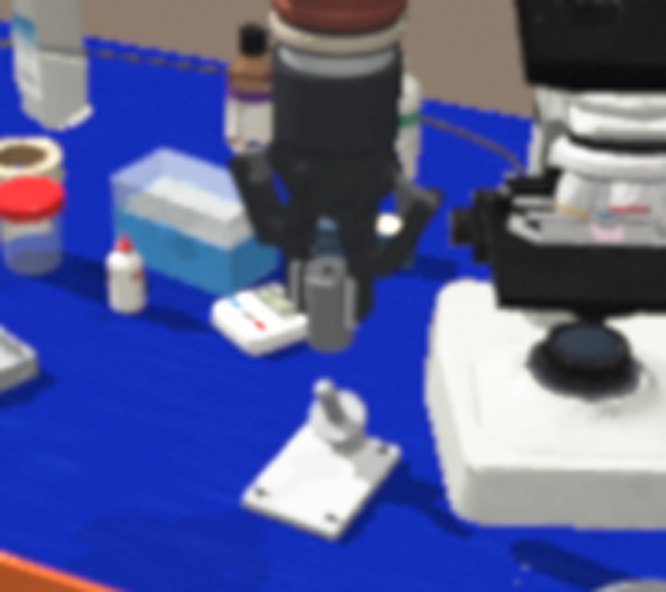

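View pics/w13.png

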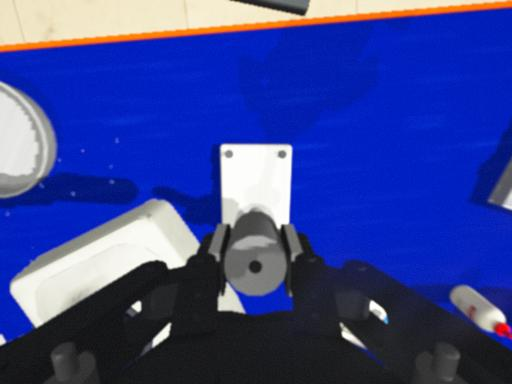

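```bash
python3 - <<'E'
from h import *
d=dict(np.load('pics/top0.png.npz')); W=pts(d); S=W[40:210,255:400].reshape(-1,3)
for lo,hi in [(.02,.08),(.09,.4)]:
  for y in np.arange(-.24,.12,.04):
    q=S[(abs(S[:,1]-y)<.02)&(S[:,2]>lo)&(S[:,2]<hi)]
    if len(q): i=q[:,0].argmin(); print(lo,round(y,2),q[i].round(3))
E
```

```text
0.02 -0.24 [ 0.588 -0.223  0.02 ]
0.02 -0.2 [ 0.575 -0.216  0.022]
0.02 -0.16 [ 0.651 -0.149  0.022]
0.02 -0.12 [ 0.569 -0.125  0.021]
0.02 -0.08 [ 0.674 -0.062  0.024]
0.02 -0.04 [ 0.644 -0.021  0.027]
0.02 0.0 [ 0.636 -0.003  0.024]
0.02 0.04 [0.66  0.02  0.024]
0.02 0.08 [0.607 0.095 0.079]
0.09 -0.2 [ 0.847 -0.185  0.098]
0.09 -0.16 [ 0.86  -0.179  0.115]
0.09 -0.12 [ 0.726 -0.101  0.162]
0.09 -0.08 [ 0.697 -0.061  0.16 ]
0.09 -0.04 [ 0.667 -0.021  0.155]
0.09 0.0 [ 0.654 -0.004  0.162]
0.09 0.04 [0.685 0.02  0.157]
0.09 0.08 [0.738 0.061 0.177]
```

{"op": "jog_arm", "data": {"steps": [{"dx": -0.7,"dy": -0.6,"dz": 0,"twist": 0},{"dx": -0.95,"dy": -1.5,"dz": 0,"twist": 0},{"dx": -0.9,"dy": -2.5,"dz": 0,"twist": 0},{"dx": -0.6,"dy": -3.4,"dz": 0,"twist": 0},{"dx": -0.05,"dy": -4.33,"dz": 0,"twist": 0}]}}

```text
t: 26.18
tool_pos: [0.6026, -0.1715, 0.1346]
tool_rot: [0.288, -3.128, 0.001]
contact_force: [0.9, 0.2, -0.0]
opening: 0.0285
```

{"op": "jog_arm", "data": {"steps": [{"dx": 0,"dy": 0,"dz": 0,"twist": 0},{"dx": 0,"dy": 0,"dz": 0,"twist": 0}]}}

```text
t: 26.42
tool_pos: [0.6016, -0.1712, 0.133]
tool_rot: [0.287, -3.125, -0.002]
contact_force: [0.2, 0.2, 0.2]
opening: 0.0284
```

```bash
python3 ang.py|head -1; python3 - <<'E'
from h import *
d=snap('top','t15.png')
cv2.imwrite('pics/t15c.png',d['frame'][100:280,110:430,::-1].repeat(2,0).repeat(2,1))
E
```

```text
26.475 [ 0.60164944 -0.17056732  0.13335047] [-0.14802426 -0.43385742 -1.49197656]
```

View pics/w13.png

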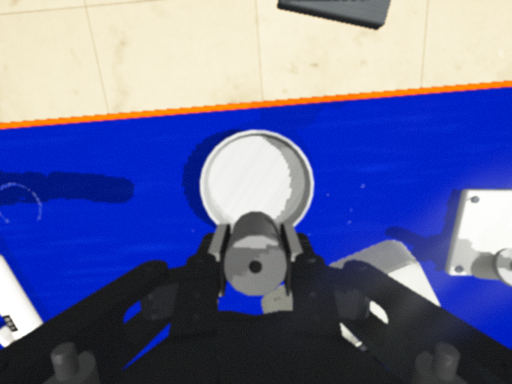

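{"op": "jog_arm", "data": {"steps": [{"dx": 0,"dy": 0,"dz": -0.8,"twist": 0},{"dx": 0,"dy": 0,"dz": -1.4,"twist": 0},{"dx": 0,"dy": 0,"dz": -1.55,"twist": 0},{"dx": 0,"dy": 0,"dz": -1.55,"twist": 0}]}}

```text
t: 27.02
tool_pos: [0.6018, -0.1694, 0.0411]
tool_rot: [0.291, -3.126, -0.001]
contact_force: [0.6, -0.9, 0.4]
opening: 0.0282
```

{"op": "jog_arm", "data": {"steps": [{"dx": 0,"dy": 0,"dz": -0.12,"twist": 0},{"dx": 0,"dy": 0,"dz": -0.2,"twist": 0},{"dx": 0,"dy": 0,"dz": -0.28,"twist": 0},{"dx": 0,"dy": 0,"dz": -0.28,"twist": 0}]}}

```text
t: 27.52
tool_pos: [0.6016, -0.1695, 0.024]
tool_rot: [0.291, -3.126, -0.001]
contact_force: [0.1, -0.4, 0.4]
opening: 0.0284
```

{"op": "jog_arm", "data": {"steps": [{"dx": 0,"dy": 0,"dz": -0.05,"twist": 0},{"dx": 0,"dy": 0,"dz": -0.07,"twist": 0},{"dx": 0,"dy": 0,"dz": -0.07,"twist": 0}]}}

```text
t: 27.9
tool_pos: [0.603, -0.1696, 0.023]
tool_rot: [0.291, -3.128, -0.001]
contact_force: [-4.2, 3.1, 12.1]
opening: 0.0281
```

Seated on the floor of the dish with about 12 N; releasing.

{"op": "jog_arm", "data": {"steps": [{"dx": 0,"dy": 0,"dz": 0,"twist": 0},{"dx": 0,"dy": 0,"dz": 0,"twist": 0},{"dx": 0,"dy": 0,"dz": 0,"twist": 0},{"dx": 0,"dy": 0,"dz": 0,"twist": 0}], "gripper": 110}}

```text
t: 28.4
tool_pos: [0.6027, -0.1695, 0.0225]
tool_rot: [0.291, -3.127, -0.001]
contact_force: [0.2, 0.1, -0.5]
opening: 0.0488
```

{"op": "jog_arm", "data": {"steps": [{"dx": 0,"dy": 0,"dz": 0.5,"twist": 0},{"dx": 0,"dy": 0,"dz": 1.4,"twist": 0},{"dx": 0,"dy": 0,"dz": 2.0,"twist": 0},{"dx": 0,"dy": 0,"dz": 2.0,"twist": 0},{"dx": 0,"dy": 0,"dz": 2.0,"twist": 0}]}}

```text
t: 29.02
tool_pos: [0.6021, -0.1692, 0.1415]
tool_rot: [0.291, -3.126, -0.003]
contact_force: [-0.6, 0.7, -0.1]
opening: 0.0488
```

```bash
python3 - <<'E'
from h import *
d=snap('wrist','w16.png')
o=ctrl.get_obs(); print(o['t'],o['tool_pos'],o['contact_force'],o['opening'])
W=pts(d); S=W[abs(np.nan_to_num(W[...,2])-.058)<.005]; S=S[np.hypot(S[:,0]-.602,S[:,1]+.17)<.03]; print(len(S),S.mean(0),cv2.minEnclosingCircle(S[:,:2].astype(np.float32)), np.linalg.lstsq(np.c_[S[:,:2]-S[:,:2].mean(0),np.ones(len(S))],S[:,2],rcond=None)[0])
d=snap('top','t16.png'); W=pts(d);S=W[170:220,350:405].reshape(-1,3); R=S[(S[:,2]>.012)&(S[:,2]<.022)]; print('dish',cv2.minEnclosingCircle(R[:,:2].astype(np.float32)))
snap('scene','s16.png')
E
```

```text
29.075 [ 0.60162602 -0.16907058  0.14060507] [ 0.16355202 -0.054578   -1.07640493] 0.04879340072858779
831 [ 0.60672027 -0.16970795  0.05760422] ((0.6074030995368958, -0.16967131197452545), 0.01493027526885271) [0.02489682 0.00923622 0.05760422]
dish ((0.601600170135498, -0.1692824810743332), 0.05720199644565582)
```

View pics/w16.png

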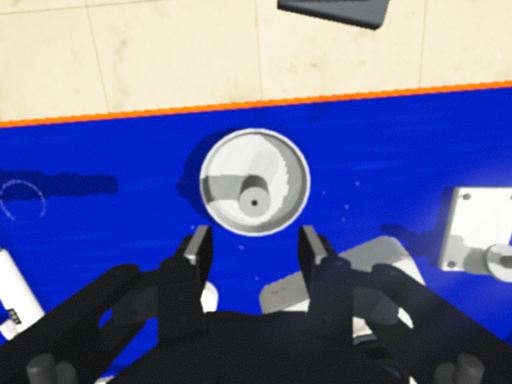

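View pics/s16.png

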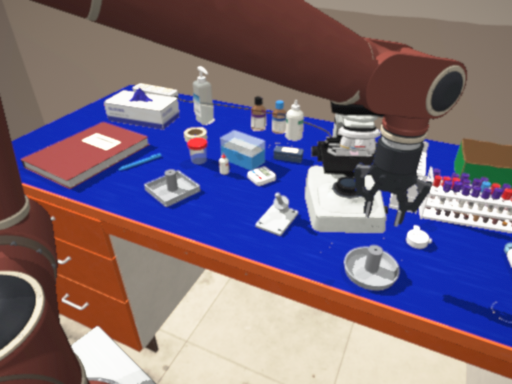

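```bash
python3 -c "
from station import ctrl
print(ctrl.finish_job())"
```

```text
the job is handed in; nothing more can be done
None
```

I checked and sorted both sleeves and handed the job in at about 29 s of the 70 s. No verdict is reported.

- **First sleeve (the one nearer the robot):** it went down the pin to the collar. The last press peaked at about 22 N, then I eased off to about 4 N with the mouth within roughly 1 mm of the collar. It now stands upright in the square tray, about 2 mm from centre by the wrist camera.
- **Second sleeve:** it stopped with its mouth about 13 to 14 mm short of the collar. It now stands upright in the round dish, about 6 mm from centre.
- **Check that disagreed:** on the first press the second sleeve measured 0.10 rad off the pin axis, against the 0.12 rad limit. I moved the gripper to straighten it to about 0.01 rad and held it again at about 12 N for half a second.
- **After that:** the gripper is open and clear, with no contact force showing. The last scene image shows the dropper bottle, timer and specimen cup where they started; I judged this by eye only. The slopes fitted to the sleeve tops in the last images are about 1° in the tray and 1.5° in the dish.

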